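# Set the painted bookends up to dry and wind the fan timer

## Task

Clear the board eraser off the narrow drying ledge into the green tray, then tip each L-shaped bookend on the table from its long leg onto its short foot and stand it on the ledge, upright and not touching another bookend. When all of them stand there, wind the fan timer's orange handle clockwise until its clutch slips a little, then stop at once. Leave the cups, bowls, jar, bottle, palette and phone where they are.

Things in the scene. Friction and masses are not known exactly. Their poses are not given: they have to be found in the camera images.
- bookend1: L-shaped bookend, red with a yellow flower; may be absent. Plates 90 mm wide (y), 8 thick: long leg 100 mm along own +x, short leg (foot) 75 mm along +z, outer sizes. Origin: middle of the outer corner edge. Starts on its long leg, foot up; standing on its foot +x is up and +z level. Tips about the corner, away from the long leg; topples by itself after 60 deg. 0.16 kg; pinch a leg's thickness.
- bookend2: L-shaped bookend, blue with a white flower; may be absent. Plates 90 mm wide (y), 8 thick: long leg 100 mm along own +x, short leg (foot) 75 mm along +z, outer sizes. Origin: middle of the outer corner edge. Starts on its long leg, foot up; standing on its foot +x is up and +z level. Tips about the corner, away from the long leg; topples by itself after 60 deg. 0.16 kg; pinch a leg's thickness.
- bookend3: L-shaped bookend, yellow with a red flower; may be absent. Plates 90 mm wide (y), 8 thick: long leg 100 mm along own +x, short leg (foot) 75 mm along +z, outer sizes. Origin: middle of the outer corner edge. Starts on its long leg, foot up; standing on its foot +x is up and +z level. Tips about the corner, away from the long leg; topples by itself after 60 deg. 0.16 kg; pinch a leg's thickness.
- bookend4: L-shaped bookend, green with a white flower; may be absent. Plates 90 mm wide (y), 8 thick: long leg 100 mm along own +x, short leg (foot) 75 mm along +z, outer sizes. Origin: middle of the outer corner edge. Starts on its long leg, foot up; standing on its foot +x is up and +z level. Tips about the corner, away from the long leg; topples by itself after 60 deg. 0.16 kg; pinch a leg's thickness.
- ledge: drying ledge: fixed plain light-wood beam, 60 mm wide (its x), 430 mm long (its y), 50 mm high; origin at the centre of its underside, so its top is at z = 50 mm. Narrower than a bookend's 75 mm foot is long, so a foot set across it overhangs.
- eraser: board eraser, blue felt below and wooden back above, 130 mm (x) by 45 mm (y) by 35 mm high, 0.09 kg; origin at the centre of its underside. Starts lying along the top of the ledge.
- tray: fixed open green tray, outside 190 mm (x) by 120 mm (y), 35 mm high, walls and floor 5 mm; origin at the centre of its underside.
- timer: fixed white wind-up fan timer, box 110 x 110 mm, 60 mm high, origin at the centre of its underside. On top, about its vertical centre line, a grey dial (84 mm across, top 69 mm above the table, white pointer at right angles to the handle at first) and on the dial an orange wing handle.
- timer_grip (a point): centre of the orange wing handle, 94 mm above the table, on the timer's vertical axis; the frame turns with the handle. The handle is 62 mm long (point x), 14 mm thick (point y), 36 mm tall, its top 14 mm above this point; a white mark shows its +x end.
- timer_dial (a joint): angle of the grey dial, 0 unwound to 2.0 rad fully wound at its stop (white pointer at the red dot); grows clockwise seen from above; stays where it is left; takes about 0.06 N m to turn. The starting angle varies.
- timer_clutch (a joint): angle of the orange handle relative to the dial, 0 at the start, positive clockwise. The clutch holds up to 0.28 N m: handle and dial turn together until the dial meets its stop, then the handle slips on (this angle grows) while the dial stands still. Stop soon: 0.1 to 0.4 rad of slip is right, over 0.8 damages the clutch.
- water_cup: bystander: blue cup, 72 mm across, 85 mm high, origin under its centre
- paint_jar: bystander: paint jar, 64 mm across, 75 mm high, origin under its centre
- palette: bystander: white round palette plate, 120 mm across, 16 mm high, origin under its centre
- glue_bottle: bystander: glue bottle, 56 mm across, 110 mm high, origin under its centre
- clay_bowl1: bystander: white bowl, 96 mm across, 45 mm high, origin under its centre
- clay_bowl2: bystander: white bowl, 90 mm across, 42 mm high, origin under its centre
- phone: bystander: phone lying flat, 75 x 155 x 9 mm, origin under its centre

How it is judged:
By the outcome, as a careful person would: the job done as asked, in the order asked, and still so for the second after the job is handed in, with the robot touching nothing.
Of bookend1, bookend2, bookend3, bookend4 only 3 to 4 are there at a start; the rules pass over those that are not, and their reading is None.
At some moment in a run one of eraser may be knocked a few centimetres aside while the robot is not near it.
Once in a run the grip may slacken for a moment while it holds something.
It also fails if it takes over 210 s, if anything falls off the work surface, if the arm or the gripper's body presses on something with over 40 N, if the wrist force passes 120 N, or if a joint passes its speed limit or range.

## Robot

A 6-joint arm with a two-finger parallel gripper is mounted at the origin on the work surface. World frame = base frame: x ahead of the robot, y to its left, z up, the work surface at z = 0. Lengths are in mm, angles in rad, forces in N, time in s.
With the tool pointing down it reaches from about 400 to 925 mm from the base axis. Payload 12.5 kg.
Tool frame: the origin (TCP) lies between the finger pads; the fingertips stand 25 mm ahead of it and the grasp point (between the pads) lies 6 mm ahead of it; z points along the fingers, y is the line along which they close (so a half turn about z gives the same grasp; the last joint's range is limited). The gripper opens to 95 mm and grips with 3 to 60 N. Pads are 20 mm wide; open, the fingers measure 119 mm over their backs; the gripper's body (75 mm by 180 mm) begins 59 mm behind the grasp point.
Start: joints at [-1.336, 0.491, 1.559, -0, 1.092, -0.106], TCP at [208.924, -589.063, 239.661] pointing down, gripper open.
Joint ranges: [-3.1, 3.1], [-0.84, 2.19], [0.05, 2.79], [-1.13, 4.28], [0.06, 2.93], [-2.69, 2.69]. Speed limits (rad/s): [2.22, 2.22, 2.79, 3.14, 3.14, 3.14].

## Interface

Orientations are given as [roll, pitch, yaw] about the fixed x, y, z axes, in that order (R = Rz(yaw) Ry(pitch) Rx(roll)).
In Python, from cell import state, read_camera, job_done, cut_out gives the robot as it stands. The module is installed in compiled form; this text tells all that it offers.
- The arm moves only by the tool jog_arm, never from a script. Its argument "motion" is a list of rows, each a list of 2 entries, a list of its own where there are three numbers: the shift along the tool's x, y, z in mm, then the turn about the tool's z in rad. A call has 1 to 5 rows; each row is the pose to reach, as a shift and turn from the pose commanded when the call began, along the tool's axes at that moment; what a row does not reach only later rows make up. A row lasts 1/10 s, in which the tool goes at most 50 mm and 8.59 degrees, less where a joint would pass 70% of its speed; a pose out of reach is approached as far as the arm can. A call with a gripper value outside its range is refused whole. "grip" is the closure, from 0 (fully open) to 1 (shut), set as the call begins (left out, the last holds). The fingers move at their own pace and stop on an object; the grip force is fixed at half the most. Time passes only in rows, so rows that repeat a pose let the fingers close. It gives the time, the measured TCP pose, the force, the opening and the grip force at its end, in the units of the state.
- state(): the state, without advancing time (a new reading comes with each control period).
- read_camera(name): name is "scene" or "top" or "wrist"; returns a dict with "img" (480x640x3 uint8, blue, green, red), "vertical_fov" (degrees; the focal length in pixels is half the picture's height over the tangent of half this angle, whatever the lens; pixels are square), "cx", "cy" (the principal point, pixels), "extrinsics" (4x4, takes a point from camera to world coordinates). Camera axes: x right, y up, looking along -z (the intrinsics and any distortion apply to the point x, -y, -z); pixel columns grow to the right and rows downward; lengths in mm; the calibration is good to about 2 mm. The wrist camera is an equidistant fisheye: a pixel r from the principal point sees the ray r / f radians off the axis. A picture is of the moment at which its call begins. There is no depth.
- job_done(): hands the job in; it is judged then, once.
Trained networks look in a picture, given as the dict that the camera call returned (one of the last four; its "shot" number tells which), for a name from the list of things; names that differ only in an ending like _2 or _b are one class to them, and where a whole thing is asked for, a point or a joint stands for the part that bears it (a point fixed in the world has none). Each returns a list of dicts, best first, with "p" (0 to 1); they miss things now and then, are a little off and sometimes report something else, mostly with a low value. They report only what shows in the picture. A call takes as long as a camera call.
- cut_out(name, picture): "region" (480x640 bool, what is visible of it) and "box" ([left, top, right, bottom] in pixels, round what is visible of it).
The state is a dict: "t": time; "joints": joint angles; "qvel": joint speeds; "tau": joint torques, N m; "eef_pos": TCP position; "tcp_rot": TCP orientation; "ft_force": force on the tool from outside, world axes, zero at the start; "moment": the same for the moment, N m; "opening": opening from 0.0 (shut) to 1.0 (fully open); "grip_force": force on a finger pad.
Only numpy, scipy, OpenCV 4.12 (cv2) and the standard library are available. Lean on these libraries where they do the work, as an engineer would, in place of code of your own. Each camera call takes 0.05 s, during which the arm holds its last target. There are 200 camera calls.

## Working session

There is one attempt and no reset: what is moved stays moved. The work goes in short steps, Python scripts to look and compute and a tool call to move; the robot and the scene stay as the last step left them, time stands still between calls to the robot, and variables do not carry over. Pictures are saved under pics/ and viewed, at most 14 in all, crops included, and the job is handed in when it is done.

Besides the shell and the picture viewer there is one more tool, called after "Call:" as a command line: name --argument value ..., lists and objects as JSON in quotes. jog_arm: Moves the arm, as the interface text tells. Its arguments: {"type":"object","properties":{"motion":{"type":"array"},"grip":{"type":"number"}},"required":["motion"]}

```bash
mkdir -p pics; ls; cat > h.py <<'E'
import numpy as np, cv2
from cell import state, read_camera, job_done, cut_out
def ray(c,u,v):
    f=240/np.tan(np.radians(c["vertical_fov"]/2)); x=(u-c["cx"]);y=(v-c["cy"])
    E=np.array(c["extrinsics"])
    if c.get("fish"):
        r=np.hypot(x,y)+1e-9;t=r/f;d=np.array([x/r*np.sin(t),-y/r*np.sin(t),-np.cos(t)])
    else: d=np.array([x/f,-y/f,-1])
    return E[:3,3],E[:3,:3]@d
def at(c,u,v,z):
    o,d=ray(c,u,v);s=(z-o[2])/d[2];return (o+s*d)
def proj(c,p):
    f=240/np.tan(np.radians(c["vertical_fov"]/2));E=np.array(c["extrinsics"])
    q=E[:3,:3].T@(np.array(p)-E[:3,3]);x,y,z=q[0],-q[1],-q[2]
    if c.get("fish"):
        r=np.hypot(x,y)+1e-9;t=np.arctan2(r,z);return np.array([c["cx"]+f*t*x/r,c["cy"]+f*t*y/r])
    return np.array([c["cx"]+f*x/z,c["cy"]+f*y/z])
def cam(n,save=None):
    c=read_camera(n);c["fish"]=(n=="wrist")
    if save: cv2.imwrite(f"pics/{save}.png",c["img"])
    return c
E
cat > a.py <<'E'
from h import *
print(state())
c=cam("scene","s0");t=cam("top","t0")
for k in (c,t): print(k["vertical_fov"],k["cx"],k["cy"],np.round(k["extrinsics"],3).tolist())
E
python3 a.py
```

```text
pics
{'t': 0.0, 'joints': array([-1.33558820e+00,  4.91555296e-01,  1.55949337e+00, -2.76653832e-06,
        1.09167363e+00, -1.05598675e-01]), 'qvel': array([-0.00011248, -0.00170433, -0.00254759, -0.00065185,  0.00126154,
        0.00015451]), 'tau': array([-3.15001897e-03, -6.12652874e+01, -2.58179730e+01,  6.90667494e-02,
        4.82817425e-02, -1.76949629e-04]), 'eef_pos': array([ 208.8722814 , -588.81993654,  239.0492537 ]), 'tcp_rot': array([-3.14046904e+00, -1.16627446e-04,  3.40808011e-01]), 'ft_force': array([0.53750772, 0.48559141, 0.54535704]), 'moment': array([ 0.02590923,  0.04598593, -0.05020766]), 'grip_force': 0.0, 'opening': 0.9979762928384097}
57.561977114503456 318.8622316426201 233.40878600374228 [[-0.849, -0.306, 0.432, 936.709], [0.529, -0.508, 0.68, 652.988], [0.011, 0.805, 0.593, 633.493], [0.0, 0.0, 0.0, 1.0]]
49.7965281164692 314.2482043663946 243.75073101344813 [[-0.011, 0.991, -0.136, 342.519], [-1.0, -0.01, 0.01, 19.428], [0.009, 0.136, 0.991, 1469.51], [0.0, 0.0, 0.0, 1.0]]
```

View pics/s0.png

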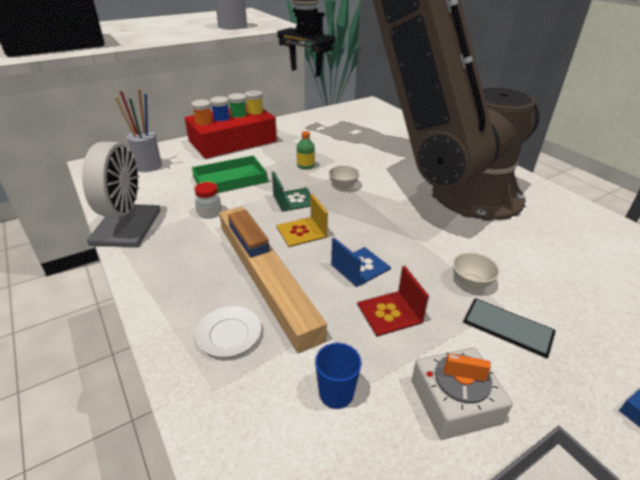

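View pics/t0.png

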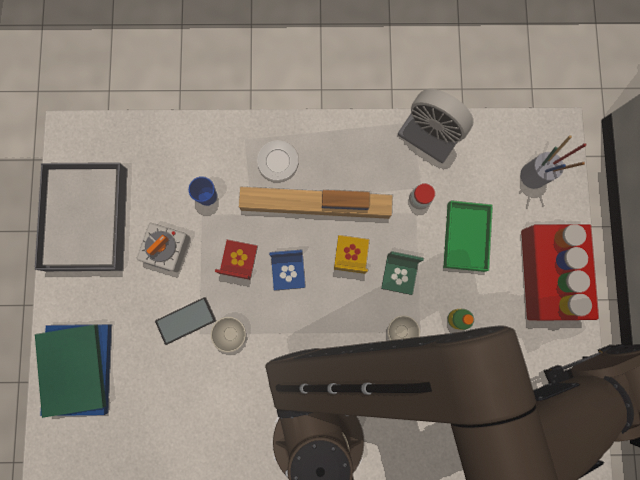

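The top view shows all four bookends: red (238,258), blue (288,270), yellow (352,253), green (402,273). The eraser (345,200) lies on the ledge, with the tray at (468,237) and the timer at (163,246). Next I'll fit the poses from the masks.

```bash
cat >> h.py <<'E'
from scipy.optimize import minimize
def box(x0,x1,y0,y1,z0,z1): return np.array([[x,y,z] for x in(x0,x1) for y in(y0,y1) for z in(z0,z1)],float)
def cyl(r,z0,z1): a=np.arange(0,6.28,.3); return np.array([[r*np.cos(b),r*np.sin(b),z] for b in a for z in(z0,z1)])
L=[box(0,100,-45,45,0,8),box(0,8,-45,45,0,75)]
U=[box(-8,0,-45,45,0,100)*[-1,1,1],box(0,75,-45,45,0,8)]  # standing: local x = foot dir, z up
M={"bookend":L,"ledge":[box(-30,30,-215,215,0,50)],"eraser":[box(-65,65,-22.5,22.5,0,35)],"tray":[box(-95,95,-60,60,0,35)],
"timer":[box(-55,55,-55,55,0,60)],"phone":[box(-37.5,37.5,-77.5,77.5,0,9)],"water_cup":[cyl(36,0,85)],"paint_jar":[cyl(32,0,75)],"palette":[cyl(60,0,16)],
"glue_bottle":[cyl(28,0,110)],"clay_bowl1":[cyl(48,44,45),cyl(24,0,1)],"clay_bowl2":[cyl(45,41,42),cyl(24,0,1)]}
def sil(c,parts,p,z0):
    m=np.zeros((480,640),np.uint8);a=p[2];R=np.array([[np.cos(a),-np.sin(a),0],[np.sin(a),np.cos(a),0],[0,0,1]])
    for P in parts:
        q=np.array([proj(c,R@v+[p[0],p[1],z0]) for v in P],np.float32)
        cv2.fillConvexPoly(m,np.round(cv2.convexHull(q)*16).astype(np.int32),1,shift=4)
    return m>0
def fit(views,parts,z0,yaws):
    # views: list of (cam, region)
    def start():
        c,r=views[0];v,u=np.nonzero(r);return at(c,u.mean(),v.mean(),z0+15)[:2]
    s=start();B=[cv2.GaussianBlur(r.astype(np.float32),(0,0),1) for c,r in views]
    def cost(p):
        e=0
        for (c,r),b in zip(views,B):
            m=cv2.GaussianBlur(sil(c,parts,p,z0).astype(np.float32),(0,0),1); e+=np.abs(m-b).sum()/r.sum()
        return e/len(views)
    best=None
    for a in yaws:
        p0=np.array([s[0],s[1],a])
        if parts is L: p0[:2]-=40*np.array([np.cos(a),np.sin(a)])
        r=minimize(cost,p0,method="Nelder-Mead",options=dict(initial_simplex=p0+np.array([[0,0,0],[20,0,0],[0,20,0],[0,0,.3]]),maxiter=120,xatol=.2,fatol=1e-3))
        if best is None or r.fun<best.fun: best=r
    return np.round(best.x,3),round(best.fun,3)
def region(n,c):
    r=cut_out(n,c); return (r[0]["region"],r[0]["p"],r[0]["box"]) if r else (None,0,None)
def goto(x,y,z,yaw):
    s=state();p=s["eef_pos"];w=s["tcp_rot"][2];d=np.array([x,y,z])-p
    tx=np.array([np.cos(w),np.sin(w)]);ty=np.array([np.sin(w),-np.cos(w)])
    t=w-yaw
    t=(t+np.pi)%(2*np.pi)-np.pi
    print("goto",[x,y,z,round(yaw,3)],"->",np.round([d[:2]@tx,d[:2]@ty,-d[2]],1).tolist(),round(t,3),"alt",round(t-np.sign(t)*np.pi,3),"j6",round(s["joints"][5],2))
E
cat > b.py <<'E'
from h import *
import json
t=cam("top");s=cam("scene")
for n in ["bookend1","bookend2","bookend3","bookend4","ledge","eraser","tray","timer","water_cup","paint_jar","glue_bottle","clay_bowl1","clay_bowl2"]:
    V=[];ps=[]
    for c in(t,s):
        r,p,b=region(n,c);ps.append(round(p,2))
        if r is not None and p>.3:V.append((c,r))
    k="bookend" if n[:4]=="book" else n
    z=50 if n=="eraser" else 0
    ya=[0,1.57,3.14,-1.57] if k=="bookend" else [0,.8] if k in("timer",) else [1.57] if n=="eraser" else [0]
    if k=="ledge": V=V[:1] # partially hidden by eraser
    print(n,ps,fit(V,M[k],z,ya) if V else None)
E
python3 b.py
```

```text
bookend1 [0.83, 0.98] (array([543.939, 200.735,   2.795]), np.float64(1.22))
bookend2 [0.83, 0.98] (array([543.939, 200.735,   2.795]), np.float64(1.22))
bookend3 [0.83, 0.98] (array([543.939, 200.735,   2.795]), np.float64(1.22))
bookend4 [0.83, 0.98] (array([543.939, 200.735,   2.795]), np.float64(1.22))
ledge [0.77, 0.56] (array([ 6.58983e+02,  1.65600e+00, -5.70000e-02]), np.float64(0.43))
eraser [0.95, 0.72] (array([656.571, -83.496,   1.499]), np.float64(0.799))
tray [0.73, 0.93] (array([ 5.59407e+02, -4.33228e+02, -1.32000e-01]), np.float64(0.113))
timer [0.77, 0.67] (array([ 5.32312e+02,  4.24714e+02, -2.93000e-01]), np.float64(0.098))
water_cup [0.97, 0.72] (array([6.86322e+02, 3.13703e+02, 1.81000e-01]), np.float64(0.218))
paint_jar [0.85, 0.63] (array([ 6.69522e+02, -2.99590e+02, -4.00000e-03]), np.float64(0.668))
glue_bottle [0.92, 0.98] (array([ 3.25519e+02, -3.93057e+02,  2.00000e-03]), np.float64(0.396))
clay_bowl1 [0.95, 0.83] (array([ 2.99002e+02, -2.32658e+02,  1.80000e-02]), np.float64(0.375))
clay_bowl2 [0.95, 0.83] (array([ 2.95910e+02, -2.36413e+02,  2.24000e-01]), np.float64(0.244))
```

```bash
cat >> h.py <<'E'
HUE={"red":[(0,8),(170,180)],"blue":[(105,130)],"yellow":[(18,32)],"green":[(60,95)]}
def colour(c,r):
    h=cv2.cvtColor(c["img"],cv2.COLOR_BGR2HSV);m=r&(h[...,1]>100);H=h[...,0][m]
    n={k:sum(((H>=a)&(H<b)).sum() for a,b in v) for k,v in HUE.items()};return max(n,key=n.get)
def bookends(c):
    o={}
    for d in cut_out("bookend1",c):
        k=colour(c,d["region"]);a=d["region"].sum()
        if d["p"]>.3 and a>60 and k not in o:o[k]=d["region"]
    return o
E
cat > b2.py <<'E'
from h import *
t=cam("top");s=cam("scene")
A=bookends(t);B=bookends(s)
for k in HUE:
    V=[(c,D[k]) for c,D in((t,A),(s,B)) if k in D]
    print(k,len(V),[fit([v],L,0,[0,3.14]) for v in V],fit(V,L,0,[0,3.14]) if V else None)
for n,z in(("eraser",50),("ledge",0)):
  for c in(t,s):
    for d in cut_out(n,c)[:3]:
        print(n,round(d["p"],2),d["box"],d["region"].sum())
        if d["p"]>.3: print(fit([(c,d["region"])],M[n],z,[1.57 if z else 0]))
E
python3 b2.py
```

```text
red 2 [(array([ 4.53207e+02,  2.29418e+02, -1.94000e-01]), np.float64(0.067)), (array([ 4.50461e+02,  2.32768e+02, -2.41000e-01]), np.float64(0.071))] (array([ 4.52282e+02,  2.32963e+02, -2.24000e-01]), np.float64(0.077))
blue 2 [(array([517.161,  82.973,   3.219]), np.float64(0.055)), (array([515.01 ,  81.322,   3.184]), np.float64(0.111))] (array([514.831,  83.504,   3.225]), np.float64(0.088))
yellow 2 [(array([ 4.65116e+02, -9.49640e+01, -1.19000e-01]), np.float64(0.046)), (array([ 4.63043e+02, -9.00550e+01, -1.98000e-01]), np.float64(0.053))] (array([ 4.62931e+02, -9.16820e+01, -1.63000e-01]), np.float64(0.067))
green 1 [(array([ 502.013, -254.293,    2.816]), np.float64(0.2))] (array([ 502.013, -254.293,    2.816]), np.float64(0.2))
eraser 0.83 [321.0, 191.1, 369.1, 206.9] 856
(array([658.202, -82.494,   1.555]), np.float64(0.075))
eraser 0.62 [145.4, 234.8, 170.3, 256.7] 253
(array([536.569, 438.557,   1.481]), np.float64(2.918))
eraser 0.71 [435.0, 356.1, 489.8, 405.4] 2229
(array([535.907, 400.159,   1.636]), np.float64(0.799))
ledge 0.38 [153.2, 296.7, 215.9, 344.0] 1555
(array([331.599, 361.232,   0.398]), np.float64(1.756))
ledge 0.55 [218.9, 206.9, 327.0, 356.2] 4384
(array([ 6.57395e+02,  1.56800e+00, -7.50000e-02]), np.float64(0.352))
ledge 0.38 [330.2, 164.3, 360.0, 187.7] 543
(array([ 180.655, -400.234,   -0.605]), np.float64(2.088))
```

```bash
cat > g.py <<'E'
import sys
from h import *
v=list(map(float,sys.argv[1:]))
goto(*v)
E
python3 g.py 655 -83 240 1.53
```

```text
goto [655.0, -83.0, 240.0, 1.53] -> [589.6, -327.8, -0.3] -1.189 alt 1.952 j6 -0.11
```

Call:
jog_arm --motion '[[[40, -22, 0], 0], [[80, -44, 0], 0], [[120, -66, 0], 0], [[160, -88, 0], 0], [[200, -110, 0], 0]]'

```text
t: 2.4
eef_pos: [361.6, -417.1, 239.8]
tcp_rot: [3.141, -0.0, 0.341]
ft_force: [0.6, -0.1, -0.6]
opening: 0.997
grip_force: 0.0
```

Call:
jog_arm --motion '[[[40, -22, 0], 0], [[80, -44, 0], 0], [[120, -66, 0], 0], [[160, -88, 0], 0], [[200, -110, 0], 0]]'

```text
t: 2.9
eef_pos: [513.5, -246.4, 239.8]
tcp_rot: [3.141, -0.0, 0.341]
ft_force: [0.2, -0.6, -0.4]
opening: 1.0
grip_force: 0.0
```

Call:
jog_arm --motion '[[[40, -22, 0], -0.14], [[80, -44, 0], -0.28], [[120, -66, 0], -0.42], [[160, -88, 0], -0.56], [[190, -108, 0], -0.7]]'

```text
t: 3.4
eef_pos: [656.8, -80.7, 239.5]
tcp_rot: [3.141, -0.0, 1.047]
ft_force: [-0.2, -0.2, 0.1]
opening: 0.998
grip_force: 0.0
```

Call:
jog_arm --motion '[[[0, 0, 0], -0.14], [[0, 0, 0], -0.28], [[0, 0, 0], -0.42], [[0, 0, 0], -0.49], [[0, 0, 0], -0.49]]'

```text
t: 3.9
eef_pos: [655.3, -82.7, 239.6]
tcp_rot: [-3.141, 0.0, 1.532]
ft_force: [0.3, 0.6, -0.1]
opening: 1.002
grip_force: 0.0
```

```bash
cat > w.py <<'E'
from h import *
c=cam("wrist","w1");print(c["vertical_fov"],c["cx"],c["cy"],np.round(c["extrinsics"],2).tolist())
for n,z in(("eraser",50),("ledge",0)):
    for d in cut_out(n,c)[:2]: print(n,d["p"],d["box"],fit([(c,d["region"])],M[n],z,[1.53 if z else -.05]) if d["p"]>.4 else '')
E
python3 w.py
```

```text
65.70646984690485 324.363117605425 240.787314681718 [[1.0, 0.04, 0.01, 657.51], [-0.04, 0.97, 0.25, -13.64], [0.0, -0.25, 0.97, 385.57], [0.0, 0.0, 0.0, 1.0]]
eraser 0.63 [296.0, 152.1, 357.6, 298.7] (array([655.805, -79.537,   1.521]), np.float64(0.022))
ledge 0.78 [290.6, 0.5, 358.4, 319.1] (array([ 6.56991e+02,  3.91780e+01, -6.70000e-02]), np.float64(0.723))
```

View pics/w1.png

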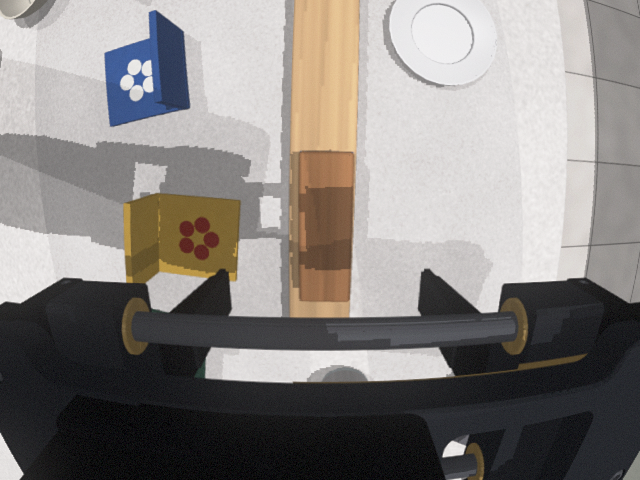

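The wrist view shows the eraser at (326,225) on the ledge, centred between the fingers. I'll go down and grip.

Call:
jog_arm --motion '[[[2, 0, 45], 0.01], [[3, 0, 90], 0.01], [[3, 0, 130], 0.01], [[3, 0, 158], 0.01], [[3, 0, 160], 0.01]]'

```text
t: 4.55
eef_pos: [653.9, -79.4, 76.0]
tcp_rot: [-3.136, -0.001, 1.519]
ft_force: [-0.4, -1.0, -0.0]
opening: 1.0
grip_force: 0.0
```

Call:
jog_arm --motion '[[[0, 0, 0], 0], [[0, 0, 0], 0], [[0, 0, 0], 0], [[0, 0, 0], 0], [[0, 0, 0], 0]]' --grip 1

```text
t: 5.05
eef_pos: [655.7, -79.8, 80.5]
tcp_rot: [3.14, 0.0, 1.521]
ft_force: [-0.2, -0.9, 0.4]
opening: 0.637
grip_force: 0.0
```

Call:
jog_arm --motion '[[[0, 0, -30], 0], [[0, 0, -60], 0], [[0, 0, -90], 0], [[0, 0, -110], 0], [[0, 0, -110], 0]]'

```text
t: 5.55
eef_pos: [656.5, -79.9, 193.0]
tcp_rot: [3.136, 0.001, 1.521]
ft_force: [1.0, -0.0, -0.8]
opening: 0.211
grip_force: 0.0
```

```bash
python3 g.py 559 -433 190 -.132;python3 g.py 559 -433 190 3.01
```

```text
goto [559.0, -433.0, 190.0, -0.132] -> [-357.5, -79.7, 3.0] 1.653 alt -1.489 j6 -0.17
goto [559.0, -433.0, 190.0, 3.01] -> [-357.5, -79.7, 3.0] -1.489 alt 1.652 j6 -0.17
```

Call:
jog_arm --motion '[[[0, 0, 0], 0], [[0, 0, 0], 0], [[0, 0, 0], 0], [[0, 0, 0], 0], [[0, 0, 0], 0]]' --grip 0

```text
t: 6.05
eef_pos: [655.4, -79.7, 189.1]
tcp_rot: [-3.141, -0.0, 1.521]
ft_force: [-0.1, 0.2, -0.4]
opening: 0.58
grip_force: 0.0
```

Call:
jog_arm --motion '[[[0, 0, 0], 0], [[0, 0, 0], 0], [[0, 0, 0], 0], [[0, 0, 0], 0], [[0, 0, 0], 0]]'

```text
t: 6.55
eef_pos: [655.5, -79.7, 189.6]
tcp_rot: [3.142, 0.0, 1.521]
ft_force: [-1.3, 0.8, -0.2]
opening: 0.978
grip_force: 0.0
```

```bash
sed -i '/^c=cam/s/.*/c=cam("wrist");print(state()["opening"])/' w.py; python3 w.py
```

```text
0.9873243075175706
eraser 0.9 [292.1, 155.7, 359.9, 319.9] (array([655.57 , -80.943,   1.517]), np.float64(0.128))
ledge 0.66 [281.7, 1.3, 361.2, 380.8] (array([ 6.53002e+02,  2.72200e+00, -6.50000e-02]), np.float64(0.841))
```

Eraser undisturbed. Again, with time for the fingers to close.

Call:
jog_arm --motion '[[[0, 0, 40], 0], [[0, 0, 80], 0], [[0, 0, 108], 0], [[0, 0, 110], 0], [[0, 0, 110], 0]]'

```text
t: 7.2
eef_pos: [655.7, -79.8, 79.9]
tcp_rot: [-3.141, 0.0, 1.521]
ft_force: [-0.1, 0.5, 0.1]
opening: 1.002
grip_force: 0.0
```

Call:
jog_arm --motion '[[[0, 0, 0], 0], [[0, 0, 0], 0], [[0, 0, 0], 0], [[0, 0, 0], 0], [[0, 0, 0], 0]]' --grip 1

```text
t: 7.7
eef_pos: [655.6, -79.7, 80.0]
tcp_rot: [3.141, 0.0, 1.521]
ft_force: [0.2, 0.2, -0.6]
opening: 0.636
grip_force: 0.0
```

Call:
jog_arm --motion '[[[0, 0, 0], 0], [[0, 0, 0], 0], [[0, 0, 0], 0], [[0, 0, 0], 0], [[0, 0, 0], 0]]'

```text
t: 8.2
eef_pos: [655.5, -79.7, 79.7]
tcp_rot: [3.141, 0.0, 1.521]
ft_force: [-0.0, 0.2, 1.3]
opening: 0.475
grip_force: 30.0
```

Call:
jog_arm --motion '[[[0, 0, -30], 0], [[0, 0, -60], 0], [[0, 0, -90], 0], [[0, 0, -120], 0], [[0, 0, -120], 0]]'

```text
t: 8.7
eef_pos: [656.7, -80.0, 203.7]
tcp_rot: [3.135, 0.001, 1.521]
ft_force: [0.7, 0.7, -1.4]
opening: 0.471
grip_force: 30.0
```

```bash
python3 g.py 559 -433 190 -.132;python3 g.py 559 -433 190 3.01
```

```text
goto [559.0, -433.0, 190.0, -0.132] -> [-357.5, -80.0, 13.7] 1.653 alt -1.489 j6 -0.17
goto [559.0, -433.0, 190.0, 3.01] -> [-357.5, -80.0, 13.7] -1.489 alt 1.652 j6 -0.17
```

Call:
jog_arm --motion '[[[-45, -10, 0], 0], [[-90, -20, 0], 0], [[-135, -30, 0], 0], [[-180, -40, 0], 0], [[-180, -40, 0], 0]]'

```text
t: 9.2
eef_pos: [604.7, -262.3, 198.3]
tcp_rot: [-3.14, 0.0, 1.516]
ft_force: [-0.6, 0.6, -0.5]
opening: 0.474
grip_force: 30.0
```

Call:
jog_arm --motion '[[[-45, -10, 0], 0.14], [[-90, -20, 0], 0.28], [[-135, -30, 0], 0.42], [[-177, -40, 10], 0.56], [[-177, -40, 10], 0.7]]'

```text
t: 9.7
eef_pos: [555.4, -436.1, 186.9]
tcp_rot: [-3.139, 0.001, 0.811]
ft_force: [0.6, 0.1, -0.7]
opening: 0.47
grip_force: 30.0
```

Call:
jog_arm --motion '[[[0, 0, 0], 0.14], [[0, 0, 0], 0.28], [[0, 0, 0], 0.42], [[0, 0, 0], 0.56], [[0, 0, 0], 0.7]]'

```text
t: 10.2
eef_pos: [557.9, -431.5, 188.4]
tcp_rot: [-3.14, 0.001, 0.115]
ft_force: [0.7, 0.5, -0.9]
opening: 0.468
grip_force: 30.0
```

Call:
jog_arm --motion '[[[0, 0, 0], 0.14], [[0, 0, 0], 0.25], [[0, 0, 0], 0.25], [[0, 0, 0], 0.25], [[0, 0, 0], 0.25]]'

```text
t: 10.7
eef_pos: [557.8, -432.0, 189.2]
tcp_rot: [-3.141, 0.0, -0.127]
ft_force: [-0.2, 0.3, -1.1]
opening: 0.473
grip_force: 30.0
```

```bash
python3 g.py 559 -433 40 -.132; cat > w2.py <<'E'
from h import *
c=cam("wrist")
for n in("tray",):
    for d in cut_out(n,c)[:1]: print(n,d["p"],d["box"],fit([(c,d["region"])],M[n],0,[-.13]))
E
python3 w2.py
```

```text
goto [559.0, -433.0, 40.0, -0.132] -> [1.3, 0.8, 149.2] 0.005 alt -3.136 j6 0.94
tray 0.72 [251.4, 115.0, 398.9, 281.8] (array([ 5.59470e+02, -4.33551e+02, -8.00000e-02]), np.float64(2.128))
```

Call:
jog_arm --motion '[[[0, 0, 40], 0], [[0, 0, 80], 0], [[0, 0, 115], 0], [[0, 0, 138], 0], [[0, 0, 147], 0]]'

```text
t: 11.3
eef_pos: [556.9, -431.6, 40.0]
tcp_rot: [-3.14, 0.003, -0.128]
ft_force: [-0.5, -0.8, -0.9]
opening: 0.472
grip_force: 30.0
```

Call:
jog_arm --motion '[[[0, 0, 0], 0], [[0, 0, 0], 0], [[0, 0, 0], 0], [[0, 0, 0], 0], [[0, 0, 0], 0]]' --grip 0.38

```text
t: 11.8
eef_pos: [558.0, -432.5, 43.6]
tcp_rot: [3.141, -0.001, -0.129]
ft_force: [-0.3, -1.4, 0.2]
opening: 0.615
grip_force: 0.0
```

Call:
jog_arm --motion '[[[0, 0, -40], 0], [[0, 0, -80], 0], [[0, 0, -120], 0], [[0, 0, -160], 0], [[0, 0, -160], 0]]'

```text
t: 12.3
eef_pos: [559.1, -433.5, 209.4]
tcp_rot: [3.136, -0.008, -0.129]
ft_force: [0.6, -1.3, -0.3]
opening: 0.622
grip_force: 0.0
```

```bash
cat > b3.py <<'E'
from h import *
t=cam("top","t1");s=cam("scene","s1");w=cam("wrist","w2")
for n,c,z in(("eraser",t,5),("eraser",w,5),("ledge",t,0),("ledge",s,0)):
    for d in cut_out(n,c)[:2]:
        print(n,round(d["p"],2),d["box"],fit([(c,d["region"])],M[n],z,[0]))
A=bookends(t);B=bookends(s)
for k in HUE:
    V=[(c,D[k]) for c,D in((t,A),(s,B)) if k in D]
    print(k,len(V),[fit([v],L,0,[0,3.14]) for v in V],fit(V,L,0,[0,3.14]) if V else None)
print([(colour(s,d["region"]),d["p"],d["box"]) for d in cut_out("bookend1",s)])
cv2.imwrite("pics/c1.png",np.hstack([cv2.resize(t["img"][150:330,180:500],(400,225)),cv2.resize(w["img"],(400,225))]))
E
python3 b3.py
```

```text
eraser 0.84 [459.0, 217.5, 476.7, 249.7] (array([ 5.81630e+02, -4.24426e+02, -2.10000e-01]), np.float64(2.788))
eraser 0.72 [114.2, 90.3, 203.5, 161.8] (array([ 676.728, -278.486,    1.327]), np.float64(0.626))
eraser 0.67 [294.3, 154.0, 352.7, 302.5] (array([ 5.55887e+02, -4.31428e+02, -1.30000e-01]), np.float64(0.03))
ledge 0.83 [235.7, 184.2, 394.0, 218.3] (array([ 6.59141e+02, -7.42000e-01, -5.90000e-02]), np.float64(0.047))
ledge 0.82 [216.5, 205.8, 325.8, 357.0] (array([ 6.57865e+02,  1.96600e+00, -6.50000e-02]), np.float64(0.03))
ledge 0.47 [331.2, 235.9, 388.5, 287.4] (array([416.827, -72.748,  -0.417]), np.float64(1.671))
red 2 [(array([ 4.51666e+02,  2.31390e+02, -2.08000e-01]), np.float64(0.063)), (array([ 4.50728e+02,  2.32113e+02, -2.21000e-01]), np.float64(0.049))] (array([ 4.51148e+02,  2.32583e+02, -2.27000e-01]), np.float64(0.06))
blue 2 [(array([516.72 ,  83.549,   3.214]), np.float64(0.056)), (array([513.759,  82.797,   3.208]), np.float64(0.063))] (array([515.146,  81.491,   3.189]), np.float64(0.068))
yellow 2 [(array([ 4.65184e+02, -9.20340e+01, -1.38000e-01]), np.float64(0.594)), (array([ 4.62048e+02, -9.19630e+01, -1.90000e-01]), np.float64(0.057))] (array([ 4.64086e+02, -8.97990e+01, -1.92000e-01]), np.float64(0.338))
green 1 [(array([ 500.689, -253.264,    2.857]), np.float64(0.2))] (array([ 500.689, -253.264,    2.857]), np.float64(0.2))
[('red', 0.81, [356.0, 267.1, 423.9, 339.6]), ('green', 0.76, [270.7, 174.1, 311.7, 210.1]), ('yellow', 0.74, [274.9, 195.4, 328.4, 245.5]), ('blue', 0.65, [332.8, 237.4, 390.1, 285.2])]
```

View pics/c1.png

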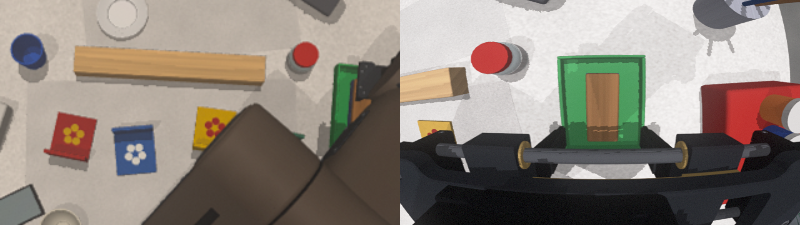

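Eraser is in the tray. In the left crop the ledge is clear, and in the right crop the eraser sits in the green tray at (602,107). Green bookend next; I'll look from above it first.

```bash
python3 g.py 450 -238 230 -.3
```

```text
goto [450.0, -238.0, 230.0, -0.3] -> [-131.8, -178.7, -28.1] 0.171 alt -2.971 j6 0.95
```

Call:
jog_arm --motion '[[[-26, -36, -28], 0.03], [[-52, -72, -28], 0.06], [[-78, -107, -28], 0.1], [[-104, -143, -28], 0.14], [[-132, -179, -28], 0.17]]' --grip 0.58

```text
t: 13.3
eef_pos: [448.9, -236.3, 230.5]
tcp_rot: [3.142, -0.0, -0.301]
ft_force: [0.9, -0.9, 0.0]
opening: 0.421
grip_force: 0.0
```

Call:
jog_arm --motion '[[[0, 0, 0], 0], [[0, 0, 0], 0], [[0, 0, 0], 0]]'

```text
t: 13.6
eef_pos: [450.6, -238.6, 230.7]
tcp_rot: [3.141, -0.001, -0.299]
ft_force: [-0.2, 0.6, 0.7]
opening: 0.42
grip_force: 0.0
```

```bash
cat > wb.py <<'E'
import sys
from h import *
k=sys.argv[1];mod={"L":L,"U":U}[sys.argv[2]];z=float(sys.argv[3]);ya=[float(a) for a in sys.argv[4].split(",")]
c=cam("wrist",sys.argv[5] if len(sys.argv)>5 else None)
A=bookends(c);print(list(A),state()["opening"])
if k in A: print(k,fit([(c,A[k])],mod,z,ya))
E
python3 wb.py green L 0 2.84 w3
```

```text
['red', 'blue', 'yellow'] 0.4195193709934272
```

View pics/w3.png

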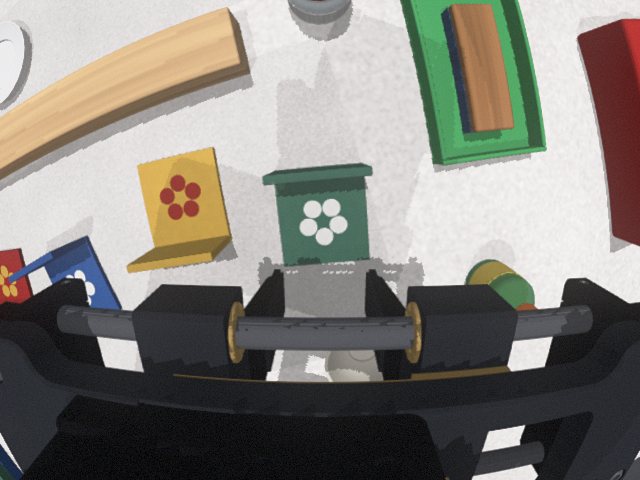

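The wrist view shows the green bookend at (322,215), foot at the far side (318,175). Its green is too dull for my saturation threshold, so I'll loosen it.

```bash
sed -i 's/h\[...,1\]>100/h[...,1]>60/' h.py; cat > q.py <<'E'
from h import *
c=cam("wrist");print([(colour(c,d["region"]),round(d["p"],2),d["box"]) for d in cut_out("bookend1",c)],cv2.cvtColor(c["img"],cv2.COLOR_BGR2HSV)[200,290])
E
python3 q.py; python3 wb.py green L 0 2.84
```

```text
[('blue', 0.83, [6.7, 236.1, 120.5, 309.8]), ('green', 0.78, [262.0, 164.2, 370.7, 269.2]), ('yellow', 0.69, [124.2, 146.6, 234.5, 274.5]), ('yellow', 0.67, [0.1, 8.8, 249.1, 183.5]), ('red', 0.59, [0.9, 249.6, 31.3, 302.5])] [ 75  80 112]
['yellow', 'red', 'green', 'blue'] 0.4165263105548472
green (array([ 501.173, -247.601,    2.924]), np.float64(0.018))
```

```bash
cat > push.py <<'E'
import sys
from h import *
X,Y,f=map(float,sys.argv[1:4]);w=float(sys.argv[4]) # yaw to use
goto(X+26*np.cos(f),Y+26*np.sin(f),89,w)
E
python3 push.py 501.2 -247.6 2.924 -.218
```

```text
goto [np.float64(475.8130806420219), np.float64(-241.98712858587385), 89, -0.218] -> [25.8, -4.0, 141.3] -0.082 alt 3.06 j6 1.25
```

Call:
jog_arm --motion '[[[13, -2, 40], -0.04], [[26, -4, 80], -0.08], [[26, -4, 115], -0.08], [[26, -4, 139], -0.08], [[26, -4, 141], -0.08]]'

```text
t: 14.4
eef_pos: [474.9, -241.1, 86.9]
tcp_rot: [-3.14, 0.005, -0.219]
ft_force: [0.7, 0.7, 0.5]
opening: 0.419
grip_force: 0.0
```

Call:
jog_arm --motion '[[[0, 0, 0], 0], [[3, 1, 1], 0], [[6, 0, 1], 0], [[9, 0, 2], 0], [[12, 0, 2], 0]]'

```text
t: 14.9
eef_pos: [488.0, -244.3, 88.2]
tcp_rot: [3.141, -0.001, -0.219]
ft_force: [-0.2, 0.2, 0.7]
opening: 0.424
grip_force: 0.3
```

Call:
jog_arm --motion '[[[3, 0, 1], 0], [[6, 0, 1], 0], [[9, 0, 2], 0], [[12, 0, 3], 0], [[15, 0, 4], 0]]'

```text
t: 15.4
eef_pos: [502.5, -247.6, 83.5]
tcp_rot: [3.142, 0.0, -0.219]
ft_force: [0.3, -0.7, 0.4]
opening: 0.419
grip_force: 0.3
```

```bash
cat > sv.py <<'E'
import sys
from h import *
n=sys.argv[1];a=list(map(int,sys.argv[3:7]));c=cam(sys.argv[2],n)
cv2.imwrite("pics/%s.png"%n,cv2.resize(c["img"][a[1]:a[3],a[0]:a[2]],None,fx=3,fy=3));s=state();print(s["eef_pos"],s["ft_force"])
E
python3 sv.py p1 scene 240 120 400 270
```

```text
[ 502.88588159 -247.68435913   83.402812  ] [-0.27337274  1.2084491  -0.28186251]
```

View pics/p1.png

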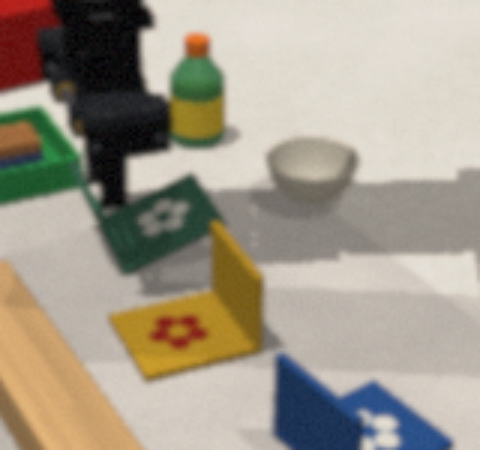

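The crop shows the green bookend tilting (flower at (165,215)) with its corner in place. Continuing the arc.

Call:
jog_arm --motion '[[[5, 0, 2], 0], [[10, 0, 4], 0], [[15, 0, 7], 0], [[20, 0, 10], 0], [[25, 0, 14], 0]]'

```text
t: 15.95
eef_pos: [527.2, -253.1, 69.3]
tcp_rot: [3.141, -0.0, -0.219]
ft_force: [-0.3, 0.8, 1.2]
opening: 0.42
grip_force: 0.1
```

Call:
jog_arm --motion '[[[4, 0, 4], 0], [[8, 0, 8], 0], [[12, 0, 12], 0], [[15, 0, 16], 0], [[17, 0, 18], 0]]'

```text
t: 16.45
eef_pos: [543.4, -256.6, 51.1]
tcp_rot: [-3.142, 0.0, -0.219]
ft_force: [0.2, -0.1, -0.3]
opening: 0.418
grip_force: 0.0
```

Call:
jog_arm --motion '[[[0, 0, 0], 0], [[0, 0, -40], 0], [[0, 0, -80], 0], [[0, 0, -120], 0], [[0, 0, -120], 0]]'

```text
t: 16.95
eef_pos: [544.8, -257.5, 177.0]
tcp_rot: [3.139, -0.008, -0.219]
ft_force: [-0.4, -0.7, 0.0]
opening: 0.419
grip_force: 0.0
```

```bash
cat >> sv.py <<'E'
E
python3 sv.py p2 scene 240 120 400 270; python3 wb.py green U 0 -.22
```

```text
[ 543.93801104 -257.05588214  174.29052292] [-0.38504866 -0.28050651 -1.48411853]
['green', 'yellow'] 0.4225676492443333
green (array([ 5.05193e+02, -2.47471e+02, -2.31000e-01]), np.float64(0.216))
```

View pics/p2.png

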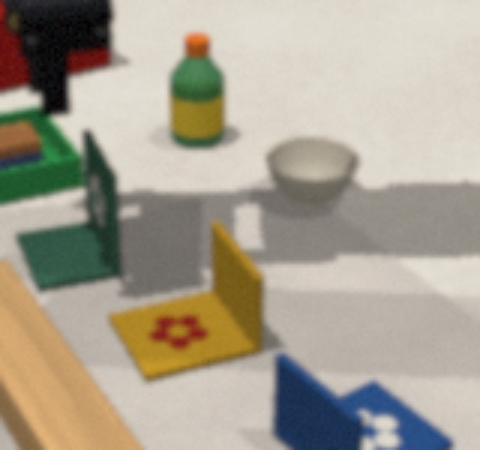

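Green now stands on its foot (crop: leg at (103,205), foot at (70,255)). I'll turn 90° and pinch the leg.

```bash
python3 g.py 509 -248.5 174 1.34
```

```text
goto [509.0, -248.5, 174.0, 1.34] -> [-34.8, -0.4, -2.8] -1.559 alt 1.582 j6 1.24
```

Call:
jog_arm --motion '[[[-15, 0, -4], -0.14], [[-35, 0, -4], -0.28], [[-35, 0, -4], -0.42], [[-35, 0, -4], -0.56], [[-35, 0, -4], -0.7]]'

```text
t: 17.6
eef_pos: [508.5, -248.7, 174.0]
tcp_rot: [-3.139, 0.001, 0.486]
ft_force: [0.2, -0.2, 0.3]
opening: 0.419
grip_force: 0.0
```

Call:
jog_arm --motion '[[[0, 0, 0], -0.14], [[0, 0, 0], -0.28], [[0, 0, 0], -0.42], [[0, 0, 0], -0.56], [[0, 0, 0], -0.7]]'

```text
t: 18.1
eef_pos: [508.5, -248.7, 173.9]
tcp_rot: [-3.139, -0.0, 1.187]
ft_force: [-0.7, 0.5, 0.3]
opening: 0.42
grip_force: 0.0
```

Call:
jog_arm --motion '[[[0, 0, 0], -0.14], [[0, 0, 0], -0.16], [[0, 0, 0], -0.16]]'

```text
t: 18.4
eef_pos: [508.8, -248.8, 174.6]
tcp_rot: [-3.14, -0.001, 1.338]
ft_force: [0.6, -0.7, 0.7]
opening: 0.422
grip_force: 0.0
```

```bash
python3 wb.py green U 0 -.23 w4; python3 g.py 509 -248.5 88 1.34
```

```text
['green'] 0.4203439887032335
green (array([ 5.03439e+02, -2.47699e+02, -2.27000e-01]), np.float64(0.057))
goto [509.0, -248.5, 88.0, 1.34] -> [0.4, -0.0, 87.0] -0.002 alt 3.139 j6 -0.34
```

View pics/w4.png

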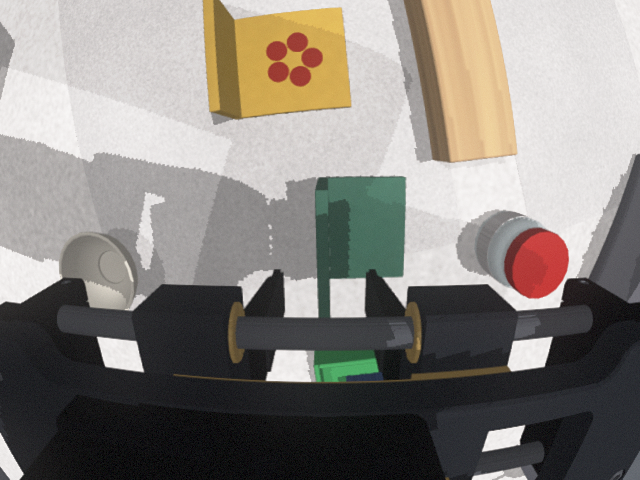

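Wrist view: green leg edge at (323,250) lies between the fingers at (270,290) and (380,290). Going down and gripping.

Call:
jog_arm --motion '[[[0, 0, 35], 0], [[0, 0, 65], 0], [[0, 0, 85], 0], [[0, 0, 87], 0], [[0, 0, 87], 0]]'

```text
t: 19.0
eef_pos: [509.1, -249.0, 88.6]
tcp_rot: [-3.141, -0.0, 1.34]
ft_force: [0.5, 0.9, 0.5]
opening: 0.416
grip_force: 0.0
```

Call:
jog_arm --motion '[[[0, 0, 0], 0], [[0, 0, 0], 0], [[0, 0, 0], 0], [[0, 0, 0], 0], [[0, 0, 0], 0]]' --grip 1

```text
t: 19.5
eef_pos: [509.1, -249.0, 89.0]
tcp_rot: [3.141, 0.0, 1.341]
ft_force: [-1.8, 1.1, 3.1]
opening: 0.083
grip_force: 30.0
```

Call:
jog_arm --motion '[[[0, 0, 0], 0], [[0, 0, 0], 0], [[0, 0, -20], 0], [[0, 0, -55], 0], [[0, 0, -90], 0]]'

```text
t: 20.0
eef_pos: [508.8, -248.8, 179.1]
tcp_rot: [-3.14, -0.001, 1.341]
ft_force: [1.0, 0.2, -1.2]
opening: 0.085
grip_force: 30.0
```

```bash
python3 g.py 632.7 -159.1 178 1.507
```

```text
goto [632.7, -159.1, 178.0, 1.507] -> [115.6, 100.2, 1.1] -0.166 alt 2.975 j6 -0.34
```

Call:
jog_arm --motion '[[[29, 25, 0], -0.04], [[58, 50, 0], -0.08], [[87, 75, 0], -0.12], [[116, 100, 0], -0.165], [[116, 100, 0], -0.165]]'

```text
t: 20.5
eef_pos: [635.5, -156.1, 178.0]
tcp_rot: [3.141, -0.0, 1.51]
ft_force: [-0.6, 0.1, -0.7]
opening: 0.083
grip_force: 30.0
```

Call:
jog_arm --motion '[[[0, 0, 0], 0], [[0, 0, 0], 0]]'

```text
t: 20.7
eef_pos: [632.2, -159.2, 178.3]
tcp_rot: [-3.141, -0.0, 1.505]
ft_force: [-0.2, -0.5, -1.3]
opening: 0.085
grip_force: 30.0
```

```bash
python3 g.py 632.7 -159.1 140 1.507; python3 wb.py green U 89 -.06; python3 - <<'E'
from h import *
c=cam("scene");A=bookends(c);print(fit([(c,A["green"])],U,89,[-.06]) if "green" in A else list(A))
E
```

```text
goto [632.7, -159.1, 140.0, 1.507] -> [0.1, 0.5, 38.3] -0.002 alt 3.14 j6 -0.28
['yellow', 'blue', 'green'] 0.08837713738889079
green (array([ 6.27940e+02, -1.58558e+02, -6.70000e-02]), np.float64(0.379))
(array([ 6.25540e+02, -1.45421e+02, -4.88000e-01]), np.float64(0.274))
```

Call:
jog_arm --motion '[[[0, 0, 15], 0], [[0, 0, 28], 0], [[0, 0, 34], 0], [[0, 0, 37], 0], [[0, 0, 39], 0]]'

```text
t: 21.4
eef_pos: [633.0, -159.0, 139.5]
tcp_rot: [-3.142, 0.0, 1.506]
ft_force: [0.0, 0.1, -0.9]
opening: 0.082
grip_force: 30.0
```

Call:
jog_arm --motion '[[[0, 0, 0], 0], [[0, 0, 0], 0], [[0, 0, 0], 0], [[0, 0, 0], 0], [[0, 0, 0], 0]]' --grip 0.58

```text
t: 21.9
eef_pos: [633.0, -158.9, 139.8]
tcp_rot: [3.141, 0.0, 1.506]
ft_force: [-0.6, -0.5, 0.1]
opening: 0.408
grip_force: 0.0
```

Call:
jog_arm --motion '[[[0, 0, 0], 0], [[0, 0, -15], 0], [[0, 0, -45], 0], [[0, 0, -75], 0], [[0, 0, -90], 0]]'

```text
t: 22.4
eef_pos: [633.6, -159.1, 233.5]
tcp_rot: [3.138, 0.001, 1.506]
ft_force: [0.4, -1.0, -1.0]
opening: 0.421
grip_force: 0.0
```

```bash
python3 wb.py green U 50 -.06; python3 g.py 505 -83 235 -.17;python3 g.py 505 -83 235 2.97
```

```text
['green', 'blue', 'yellow'] 0.4217548530161392
green (array([ 6.28655e+02, -1.57939e+02, -7.50000e-02]), np.float64(0.033))
goto [505.0, -83.0, 235.0, -0.17] -> [67.6, -133.4, -1.9] 1.676 alt -1.466 j6 -0.28
goto [505.0, -83.0, 235.0, 2.97] -> [67.6, -133.4, -1.9] -1.464 alt 1.677 j6 -0.28
```

```bash
python3 g.py 512 -99 235 2.97
```

```text
goto [512.0, -99.0, 235.0, 2.97] -> [52.1, -125.4, -1.9] -1.464 alt 1.677 j6 -0.28
```

Call:
jog_arm --motion '[[[14, -33, 0], -0.14], [[28, -66, 0], -0.28], [[42, -100, 0], -0.42], [[52, -125, 0], -0.56], [[52, -125, 0], -0.7]]'

```text
t: 23.0
eef_pos: [508.7, -97.4, 229.5]
tcp_rot: [-3.14, -0.002, 2.212]
ft_force: [0.6, -0.8, -0.5]
opening: 0.418
grip_force: 0.0
```

Call:
jog_arm --motion '[[[0, 0, 0], -0.14], [[0, 0, 0], -0.28], [[0, 0, 0], -0.42], [[0, 0, 0], -0.56], [[0, 0, 0], -0.7]]'

```text
t: 23.5
eef_pos: [511.2, -98.7, 229.1]
tcp_rot: [-3.142, -0.001, 2.912]
ft_force: [0.7, -0.2, -0.3]
opening: 0.422
grip_force: 0.0
```

Call:
jog_arm --motion '[[[0, 0, 0], -0.06], [[0, 0, 0], -0.06], [[0, 0, 0], -0.06]]'

```text
t: 23.8
eef_pos: [511.4, -98.8, 229.3]
tcp_rot: [3.142, -0.001, 2.964]
ft_force: [-0.5, 0.4, 0.3]
opening: 0.424
grip_force: 0.0
```

```bash
cat > wp.py <<'E'
import sys
from h import *
k=sys.argv[1];ph=float(sys.argv[2]);c=cam("wrist");A=bookends(c)
if k not in A: print(list(A));sys.exit()
p,e=fit([(c,A[k])],L,0,[ph]);print(k,p,e);f=p[2]
goto(p[0]+26*np.cos(f),p[1]+26*np.sin(f),89,f+np.pi)
E
python3 wp.py yellow -.17
```

```text
yellow [ 4.61563e+02 -9.24670e+01 -1.47000e-01] 0.013
goto [np.float64(487.2825884970564), np.float64(-96.27524993167235), 89, np.float64(2.995)] -> [24.3, -1.8, 140.5] -0.03 alt 3.111 j6 -1.71
```

Call:
jog_arm --motion '[[[12, -1, 40], -0.03], [[24, -2, 80], -0.03], [[24, -2, 115], -0.03], [[24, -2, 138], -0.03], [[24, -2, 140], -0.03]]'

```text
t: 24.4
eef_pos: [486.5, -96.3, 87.4]
tcp_rot: [3.141, -0.004, 2.995]
ft_force: [0.4, 0.1, 1.1]
opening: 0.417
grip_force: 0.0
```

Call:
jog_arm --motion '[[[0, 0, 0], 0], [[3, 0, 1], 0], [[6, 0, 1], 0], [[9, 0, 2], 0], [[12, 0, 2], 0]]'

```text
t: 24.9
eef_pos: [475.7, -94.9, 88.2]
tcp_rot: [-3.141, 0.001, 2.996]
ft_force: [1.3, -0.3, 1.0]
opening: 0.421
grip_force: 0.3
```

Call:
jog_arm --motion '[[[3, 0, 1], 0], [[6, 0, 1], 0], [[9, 0, 2], 0], [[12, 0, 3], 0], [[15, 0, 4], 0]]'

```text
t: 25.4
eef_pos: [460.6, -92.7, 83.5]
tcp_rot: [-3.142, -0.0, 2.996]
ft_force: [-0.2, 0.5, 1.0]
opening: 0.42
grip_force: 0.3
```

Call:
jog_arm --motion '[[[5, 0, 2], 0], [[10, 0, 4], 0], [[15, 0, 7], 0], [[20, 0, 10], 0], [[25, 0, 14], 0]]'

```text
t: 25.9
eef_pos: [435.7, -89.0, 69.3]
tcp_rot: [-3.142, -0.0, 2.996]
ft_force: [-0.2, 0.0, 0.1]
opening: 0.423
grip_force: 0.1
```

Call:
jog_arm --motion '[[[4, 0, 4], 0], [[8, 0, 8], 0], [[12, 0, 12], 0], [[15, 0, 16], 0], [[17, 0, 18], 0]]'

```text
t: 26.4
eef_pos: [419.0, -86.5, 51.2]
tcp_rot: [3.142, -0.0, 2.996]
ft_force: [0.0, -0.4, 0.0]
opening: 0.417
grip_force: 0.0
```

Call:
jog_arm --motion '[[[0, 0, 0], 0], [[0, 0, -40], 0], [[0, 0, -80], 0], [[0, 0, -120], 0], [[0, 0, -120], 0]]'

```text
t: 26.9
eef_pos: [420.9, -87.1, 175.8]
tcp_rot: [-3.14, 0.008, 2.996]
ft_force: [0.4, -0.2, -0.2]
opening: 0.423
grip_force: 0.0
```

```bash
cat > st.py <<'E'
import sys
from h import *
k=sys.argv[1];ph=float(sys.argv[2])
for n in sys.argv[3:]:
    c=cam(n);A=bookends(c)
    if k not in A: print(n,list(A));continue
    p,e=fit([(c,A[k])],U,0,[ph]);print(n,k,p,e,"lying",fit([(c,A[k])],L,0,[ph+np.pi])[1]);f=p[2]
    goto(p[0]+5*np.cos(f),p[1]+5*np.sin(f),174,1.571+f-(np.pi if f>1.5 else 0))
E
python3 st.py yellow 2.99 wrist scene
```

```text
wrist yellow [459.41  -91.375   3.011] 0.169 lying 0.216
goto [np.float64(454.4525755427897), np.float64(-90.72389113732565), 174, np.float64(1.44)] -> [-35.1, 1.0, -1.6] 1.556 alt -1.586 j6 -1.78
scene yellow [459.436 -96.517   2.914] 0.087 lying 0.623
goto [np.float64(454.56493803001524), np.float64(-95.38883543551118), 174, np.float64(1.343)] -> [-36.5, -3.6, -3.1] 1.652 alt -1.489 j6 -1.78
```

Call:
jog_arm --motion '[[[-18, 0, -4], 0.14], [[-35, 0, -4], 0.28], [[-35, 0, -4], 0.42], [[-35, 0, -4], 0.56], [[-35, 0, -4], 0.7]]'

```text
t: 27.6
eef_pos: [453.6, -91.5, 174.1]
tcp_rot: [-3.14, -0.003, 2.29]
ft_force: [0.5, 0.5, -0.0]
opening: 0.421
grip_force: 0.0
```

Call:
jog_arm --motion '[[[0, 0, 0], 0.14], [[0, 0, 0], 0.28], [[0, 0, 0], 0.42], [[0, 0, 0], 0.56], [[0, 0, 0], 0.7]]'

```text
t: 28.1
eef_pos: [453.5, -91.5, 174.2]
tcp_rot: [-3.139, -0.001, 1.59]
ft_force: [-0.8, 1.1, 0.6]
opening: 0.418
grip_force: 0.0
```

Call:
jog_arm --motion '[[[0, 0, 0], 0.14], [[0, 0, 0], 0.16], [[0, 0, 0], 0.16]]'

```text
t: 28.4
eef_pos: [453.7, -91.6, 174.7]
tcp_rot: [-3.14, -0.0, 1.439]
ft_force: [-0.0, -0.3, -0.7]
opening: 0.421
grip_force: 0.0
```

```bash
python3 st.py yellow 2.99 wrist
```

```text
wrist yellow [459.566 -91.549   3.008] 0.044 lying 0.56
goto [np.float64(454.610551174841), np.float64(-90.8830218162501), 174, np.float64(1.437)] -> [0.9, 0.7, 1.1] 0.001 alt -3.14 j6 -0.21
```

Call:
jog_arm --motion '[[[1, 1, 35], 0], [[1, 1, 65], 0], [[1, 1, 85], 0], [[1, 1, 87], 0], [[1, 1, 87], 0]]'

```text
t: 29.0
eef_pos: [455.0, -90.8, 88.6]
tcp_rot: [-3.141, -0.0, 1.437]
ft_force: [-0.6, 0.2, 0.2]
opening: 0.422
grip_force: 0.0
```

Call:
jog_arm --motion '[[[0, 0, 0], 0], [[0, 0, 0], 0], [[0, 0, 0], 0], [[0, 0, 0], 0], [[0, 0, 0], 0]]' --grip 1

```text
t: 29.5
eef_pos: [455.2, -90.9, 89.0]
tcp_rot: [3.141, 0.0, 1.436]
ft_force: [-0.1, -0.5, 3.8]
opening: 0.084
grip_force: 30.0
```

Call:
jog_arm --motion '[[[0, 0, 0], 0], [[0, 0, 0], 0], [[0, 0, -20], 0], [[0, 0, -55], 0], [[0, 0, -90], 0]]'

```text
t: 30.0
eef_pos: [454.6, -90.7, 179.3]
tcp_rot: [-3.14, -0.0, 1.436]
ft_force: [-0.3, -0.3, -0.7]
opening: 0.084
grip_force: 30.0
```

```bash
python3 g.py 530 -53 179 1.51; python3 g.py 671.2 -54.3 178 1.51
```

```text
goto [530.0, -53.0, 179.0, 1.51] -> [47.5, 69.6, 0.3] -0.074 alt 3.067 j6 -0.2
goto [671.2, -54.3, 178.0, 1.51] -> [65.2, 209.7, 1.3] -0.074 alt 3.067 j6 -0.2
```

Call:
jog_arm --motion '[[[24, 35, 0], -0.04], [[47, 70, 0], -0.074], [[53, 110, 0], -0.074], [[57, 145, 0], -0.074], [[61, 180, 0], -0.074]]'

```text
t: 30.5
eef_pos: [642.9, -54.2, 178.3]
tcp_rot: [-3.141, 0.0, 1.51]
ft_force: [0.0, 0.3, -0.7]
opening: 0.081
grip_force: 30.0
```

Call:
jog_arm --motion '[[[4, 30, 0], 0], [[4, 30, 0], 0], [[4, 30, 0], 0], [[4, 30, 0], 0]]'

```text
t: 30.9
eef_pos: [670.9, -52.4, 178.3]
tcp_rot: [-3.14, -0.0, 1.51]
ft_force: [-0.8, 0.5, -0.9]
opening: 0.085
grip_force: 30.0
```

```bash
python3 g.py 671.2 -54.3 139.5 1.51; python3 wb.py yellow U 90 3.08
```

```text
goto [671.2, -54.3, 139.5, 1.51] -> [-1.9, 0.5, 38.8] -0.0 alt 3.141 j6 -0.11
['yellow', 'blue', 'green'] 0.08436277968849352
yellow (array([674.28 , -53.159,   3.084]), np.float64(0.412))
```

Call:
jog_arm --motion '[[[-1, 0, 15], 0], [[-2, 0, 28], 0], [[-2, 0, 34], 0], [[-2, 0, 37], 0], [[-2, 0, 39], 0]]'

```text
t: 31.5
eef_pos: [671.7, -54.5, 139.1]
tcp_rot: [-3.141, 0.0, 1.51]
ft_force: [0.1, -0.6, -1.3]
opening: 0.082
grip_force: 30.0
```

Call:
jog_arm --motion '[[[0, 0, 0], 0], [[0, 0, 0], 0], [[0, 0, 0], 0], [[0, 0, 0], 0], [[0, 0, 0], 0]]' --grip 0.58

```text
t: 32.0
eef_pos: [671.7, -54.5, 139.8]
tcp_rot: [3.141, 0.0, 1.51]
ft_force: [0.3, 0.3, 0.3]
opening: 0.405
grip_force: 0.0
```

Call:
jog_arm --motion '[[[0, 0, 0], 0], [[0, 0, -15], 0], [[0, 0, -45], 0], [[0, 0, -75], 0], [[0, 0, -90], 0]]'

```text
t: 32.5
eef_pos: [672.4, -54.5, 233.6]
tcp_rot: [3.138, 0.001, 1.51]
ft_force: [0.8, -0.6, -0.1]
opening: 0.422
grip_force: 0.0
```

```bash
python3 wb.py yellow U 50 3.08; python3 g.py 465 79 235 .06;python3 g.py 465 79 235 3.2
```

```text
['yellow', 'green', 'red', 'blue'] 0.4190625242227151
yellow (array([674.994, -54.312,   3.085]), np.float64(0.05))
goto [465.0, 79.0, 235.0, 0.06] -> [120.7, -215.3, -1.8] 1.45 alt -1.692 j6 -0.12
goto [465.0, 79.0, 235.0, 3.2] -> [120.7, -215.3, -1.8] -1.69 alt 1.451 j6 -0.12
```

Call:
jog_arm --motion '[[[25, -45, 0], 0.14], [[50, -90, 0], 0.28], [[75, -134, 0], 0.42], [[99, -178, 0], 0.56], [[121, -215, 0], 0.7]]'

```text
t: 33.1
eef_pos: [462.1, 80.2, 229.2]
tcp_rot: [-3.141, 0.001, 0.804]
ft_force: [0.3, 0.4, 0.3]
opening: 0.418
grip_force: 0.0
```

Call:
jog_arm --motion '[[[0, 0, 0], 0.14], [[0, 0, 0], 0.28], [[0, 0, 0], 0.42], [[0, 0, 0], 0.56], [[0, 0, 0], 0.7]]'

```text
t: 33.6
eef_pos: [464.1, 79.5, 229.2]
tcp_rot: [3.142, 0.001, 0.104]
ft_force: [-0.5, -1.1, 0.5]
opening: 0.42
grip_force: 0.0
```

Call:
jog_arm --motion '[[[0, 0, 0], 0.05], [[0, 0, 0], 0.05], [[0, 0, 0], 0.05]]'

```text
t: 33.9
eef_pos: [464.3, 79.4, 229.4]
tcp_rot: [3.142, 0.001, 0.062]
ft_force: [-0.4, -0.3, 0.0]
opening: 0.415
grip_force: 0.0
```

```bash
python3 wp.py blue 3.2
```

```text
blue [514.049  84.028   3.205] 0.033
goto [np.float64(488.1012488814889), np.float64(82.38051346232902), 89, np.float64(6.347)] -> [23.9, -1.5, 140.5] -0.002 alt 3.139 j6 1.54
```

Call:
jog_arm --motion '[[[12, -1, 40], 0], [[24, -2, 80], 0], [[24, -2, 115], 0], [[24, -2, 138], 0], [[24, -2, 140], 0]]'

```text
t: 34.5
eef_pos: [487.2, 82.8, 87.2]
tcp_rot: [-3.142, 0.005, 0.061]
ft_force: [-0.3, 0.2, 0.2]
opening: 0.421
grip_force: 0.0
```

Call:
jog_arm --motion '[[[0, 0, 0], 0], [[3, 0, 1], 0], [[6, 0, 1], 0], [[9, 0, 2], 0], [[12, 0, 2], 0]]'

```text
t: 35.0
eef_pos: [500.7, 83.6, 88.1]
tcp_rot: [3.142, -0.001, 0.06]
ft_force: [-0.9, 0.2, 1.6]
opening: 0.42
grip_force: 0.4
```

Call:
jog_arm --motion '[[[3, 0, 1], 0], [[6, 0, 1], 0], [[9, 0, 2], 0], [[12, 0, 3], 0], [[15, 0, 4], 0]]'

```text
t: 35.5
eef_pos: [515.6, 84.5, 83.5]
tcp_rot: [3.142, 0.0, 0.06]
ft_force: [-0.2, 0.4, -0.0]
opening: 0.418
grip_force: 0.4
```

Call:
jog_arm --motion '[[[5, 0, 2], 0], [[10, 0, 4], 0], [[15, 0, 7], 0], [[20, 0, 10], 0], [[25, 0, 14], 0]]'

```text
t: 36.0
eef_pos: [540.7, 86.0, 69.3]
tcp_rot: [3.142, -0.0, 0.06]
ft_force: [0.4, -0.2, 0.3]
opening: 0.422
grip_force: 0.1
```

Call:
jog_arm --motion '[[[4, 0, 4], 0], [[8, 0, 8], 0], [[12, 0, 12], 0], [[15, 0, 16], 0], [[17, 0, 18], 0]]'

```text
t: 36.5
eef_pos: [557.3, 87.0, 51.1]
tcp_rot: [3.141, 0.0, 0.06]
ft_force: [-0.1, -1.3, 0.1]
opening: 0.419
grip_force: 0.0
```

Call:
jog_arm --motion '[[[0, 0, 0], 0], [[0, 0, -40], 0], [[0, 0, -80], 0], [[0, 0, -120], 0], [[0, 0, -120], 0]]'

```text
t: 37.0
eef_pos: [558.9, 87.1, 176.6]
tcp_rot: [3.141, -0.008, 0.06]
ft_force: [0.0, -0.6, -0.7]
opening: 0.421
grip_force: 0.0
```

```bash
python3 st.py blue .06 wrist scene
```

```text
wrist blue [5.18973e+02 8.60530e+01 5.70000e-02] 0.225 lying 0.198
goto [np.float64(523.9648796989287), np.float64(86.33784569756855), 174, np.float64(1.628)] -> [-33.2, -1.3, -1.7] -1.568 alt 1.573 j6 1.55
scene blue [5.17756e+02 8.65040e+01 2.70000e-02] 0.064 lying 0.538
goto [np.float64(522.7541776107141), np.float64(86.63898359809787), 174, np.float64(1.598)] -> [-33.8, -1.7, -3.4] -1.538 alt 1.603 j6 1.55
```

Call:
jog_arm --motion '[[[-18, -1, -4], -0.14], [[-34, -1, -4], -0.28], [[-34, -1, -4], -0.42], [[-34, -1, -4], -0.56], [[-34, -1, -4], -0.7]]'

```text
t: 37.7
eef_pos: [522.6, 85.9, 174.2]
tcp_rot: [-3.14, 0.002, 0.766]
ft_force: [-0.3, 0.5, -0.6]
opening: 0.418
grip_force: 0.0
```

Call:
jog_arm --motion '[[[0, 0, 0], -0.14], [[0, 0, 0], -0.28], [[0, 0, 0], -0.42], [[0, 0, 0], -0.56], [[0, 0, 0], -0.7]]'

```text
t: 38.2
eef_pos: [522.7, 85.9, 174.1]
tcp_rot: [-3.139, 0.0, 1.466]
ft_force: [-0.3, 0.8, -0.2]
opening: 0.418
grip_force: 0.0
```

Call:
jog_arm --motion '[[[0, 0, 0], -0.14], [[0, 0, 0], -0.16], [[0, 0, 0], -0.16]]'

```text
t: 38.5
eef_pos: [522.9, 85.9, 174.7]
tcp_rot: [-3.14, 0.0, 1.617]
ft_force: [0.6, 0.6, 0.1]
opening: 0.422
grip_force: 0.0
```

```bash
python3 st.py blue .05 wrist
```

```text
wrist blue [5.16078e+02 8.61340e+01 5.90000e-02] 0.054 lying 0.579
goto [np.float64(521.0693000241573), np.float64(86.42882888061938), 174, np.float64(1.63)] -> [0.6, -2.0, 1.1] -0.013 alt 3.128 j6 -0.01
```

Call:
jog_arm --motion '[[[1, -2, 35], -0.01], [[1, -2, 65], -0.01], [[1, -2, 85], -0.01], [[1, -2, 87], -0.01], [[1, -2, 87], -0.01]]'

```text
t: 39.1
eef_pos: [521.2, 86.8, 88.6]
tcp_rot: [-3.141, 0.0, 1.629]
ft_force: [0.2, 0.0, 0.8]
opening: 0.418
grip_force: 0.0
```

Call:
jog_arm --motion '[[[0, 0, 0], 0], [[0, 0, 0], 0], [[0, 0, 0], 0], [[0, 0, 0], 0], [[0, 0, 0], 0]]' --grip 1

```text
t: 39.6
eef_pos: [521.2, 86.9, 89.0]
tcp_rot: [3.141, 0.0, 1.63]
ft_force: [-0.5, 0.3, 2.4]
opening: 0.086
grip_force: 30.0
```

Call:
jog_arm --motion '[[[0, 0, 0], 0], [[0, 0, 0], 0], [[0, 0, -20], 0], [[0, 0, -55], 0], [[0, 0, -90], 0]]'

```text
t: 40.1
eef_pos: [520.7, 86.8, 179.1]
tcp_rot: [-3.14, 0.0, 1.63]
ft_force: [0.1, -0.3, -1.3]
opening: 0.083
grip_force: 30.0
```

```bash
python3 g.py 645.8 55.5 178 1.51
```

```text
goto [645.8, 55.5, 178.0, 1.51] -> [-38.6, 123.0, 1.1] 0.12 alt -3.022 j6 -0.02
```

Call:
jog_arm --motion '[[[-8, 35, 0], 0.06], [[-17, 70, 0], 0.12], [[-29, 100, 0], 0.12], [[-38, 123, 0], 0.12], [[-38, 123, 0], 0.12]]'

```text
t: 40.6
eef_pos: [648.1, 55.1, 177.7]
tcp_rot: [3.141, 0.0, 1.509]
ft_force: [-0.5, 0.7, -1.9]
opening: 0.082
grip_force: 30.0
```

Call:
jog_arm --motion '[[[0, 0, 0], 0], [[0, 0, 0], 0]]'

```text
t: 40.8
eef_pos: [645.3, 56.5, 178.3]
tcp_rot: [-3.14, 0.0, 1.51]
ft_force: [-0.3, 0.1, -1.2]
opening: 0.082
grip_force: 30.0
```

```bash
python3 g.py 645.8 55.5 139.5 1.51
```

```text
goto [645.8, 55.5, 139.5, 1.51] -> [-0.9, 0.6, 38.8] 0.0 alt -3.142 j6 0.05
```

Call:
jog_arm --motion '[[[-1, 0, 15], 0], [[-1, 0, 28], 0], [[-1, 0, 34], 0], [[-1, 0, 37], 0], [[-1, 0, 39], 0]]'

```text
t: 41.3
eef_pos: [646.1, 55.3, 139.5]
tcp_rot: [-3.142, 0.0, 1.51]
ft_force: [0.2, -0.4, -2.1]
opening: 0.082
grip_force: 30.0
```

Call:
jog_arm --motion '[[[0, 0, 0], 0], [[0, 0, 0], 0], [[0, 0, 0], 0], [[0, 0, 0], 0], [[0, 0, 0], 0]]' --grip 0.58

```text
t: 41.8
eef_pos: [646.2, 55.2, 139.8]
tcp_rot: [3.141, 0.0, 1.51]
ft_force: [-0.2, 0.2, -1.4]
opening: 0.404
grip_force: 0.0
```

Call:
jog_arm --motion '[[[0, 0, 0], 0], [[0, 0, -15], 0], [[0, 0, -45], 0], [[0, 0, -75], 0], [[0, 0, -90], 0]]'

```text
t: 42.3
eef_pos: [646.8, 55.2, 233.5]
tcp_rot: [3.138, -0.0, 1.51]
ft_force: [-0.7, 0.0, 0.2]
opening: 0.419
grip_force: 0.0
```

```bash
python3 wb.py blue U 50 -.06; python3 g.py 500 221 230 2.92; python3 - <<'E'
from h import *
t=cam("top")
for k in("clay_bowl1","phone","water_cup","timer"):
    for d in cut_out(k,t)[:2]:
        if d["p"]>.3: print(k,d["box"],fit([(t,d["region"])],M[k],0,[0,-.6]))
E
```

```text
['blue', 'yellow', 'red'] 0.42207339551982226
blue (array([ 6.41511e+02,  5.47310e+01, -7.00000e-02]), np.float64(0.034))
goto [500.0, 221.0, 230.0, 2.92] -> [156.5, -156.7, 3.0] -1.41 alt 1.731 j6 0.04
clay_bowl1 [386.2, 312.9, 415.3, 349.2] (array([ 296.934, -233.419,   -0.858]), np.float64(0.232))
water_cup [187.5, 175.8, 213.6, 202.9] (array([ 6.87810e+02,  3.16429e+02, -1.02000e-01]), np.float64(0.36))
water_cup [137.8, 222.5, 191.6, 272.9] (array([ 5.24651e+02,  4.34853e+02, -3.96000e-01]), np.float64(0.541))
timer [138.3, 222.7, 192.4, 269.4] (array([ 5.33017e+02,  4.24027e+02, -3.17000e-01]), np.float64(0.12))
```

Call:
jog_arm --motion '[[[34, -34, 0], -0.14], [[68, -68, 0], -0.28], [[102, -102, 0], -0.42], [[136, -136, 0], -0.56], [[156, -157, 3], -0.7]]'

```text
t: 43.15
eef_pos: [496.6, 222.3, 226.2]
tcp_rot: [-3.141, -0.001, 2.217]
ft_force: [0.4, -0.0, -0.3]
opening: 0.418
grip_force: 0.0
```

Call:
jog_arm --motion '[[[0, 0, 0], -0.14], [[0, 0, 0], -0.28], [[0, 0, 0], -0.42], [[0, 0, 0], -0.56], [[0, 0, 0], -0.71]]'

```text
t: 43.65
eef_pos: [498.7, 220.4, 225.8]
tcp_rot: [-3.141, -0.001, 2.926]
ft_force: [0.5, 0.3, 0.2]
opening: 0.42
grip_force: 0.0
```

Call:
jog_arm --motion '[[[0, 0, 0], 0], [[0, 0, 0], 0], [[0, 0, 0], 0]]'

```text
t: 43.95
eef_pos: [498.9, 220.5, 226.3]
tcp_rot: [-3.141, -0.0, 2.916]
ft_force: [0.3, 0.4, -1.0]
opening: 0.42
grip_force: 0.0
```

```bash
python3 wp.py red -.22
```

```text
red [ 4.49369e+02  2.33433e+02 -2.03000e-01] 0.028
goto [np.float64(474.835120171611), np.float64(228.1911755652188), 89, np.float64(2.939)] -> [25.2, 2.2, 137.5] -0.021 alt 3.121 j6 -1.05
```

Call:
jog_arm --motion '[[[12, 1, 40], -0.02], [[25, 2, 80], -0.02], [[25, 2, 115], -0.02], [[25, 2, 135], -0.02], [[25, 2, 137], -0.02]]'

```text
t: 44.55
eef_pos: [474.0, 227.6, 87.5]
tcp_rot: [-3.139, -0.003, 2.939]
ft_force: [0.4, -0.6, 0.0]
opening: 0.419
grip_force: 0.0
```

Call:
jog_arm --motion '[[[0, 0, 0], 0], [[3, 0, 1], 0], [[6, 0, 1], 0], [[9, 0, 2], 0], [[12, 0, 2], 0]]'

```text
t: 45.05
eef_pos: [463.2, 230.5, 88.1]
tcp_rot: [3.141, 0.001, 2.94]
ft_force: [0.6, 0.9, -0.3]
opening: 0.422
grip_force: 0.3
```

Call:
jog_arm --motion '[[[3, 0, 1], 0], [[6, 0, 1], 0], [[9, 0, 2], 0], [[12, 0, 3], 0], [[15, 0, 4], 0]]'

```text
t: 45.55
eef_pos: [448.2, 233.4, 83.5]
tcp_rot: [-3.141, -0.0, 2.94]
ft_force: [-0.1, -0.0, 0.2]
opening: 0.421
grip_force: 0.3
```

Call:
jog_arm --motion '[[[5, 0, 2], 0], [[10, 0, 4], 0], [[15, 0, 7], 0], [[20, 0, 10], 0], [[25, 0, 14], 0]]'

```text
t: 46.05
eef_pos: [423.5, 238.4, 69.3]
tcp_rot: [-3.141, -0.0, 2.94]
ft_force: [-0.0, 0.6, -0.4]
opening: 0.421
grip_force: 0.1
```

Call:
jog_arm --motion '[[[4, 0, 4], 0], [[8, 0, 8], 0], [[12, 0, 12], 0], [[15, 0, 16], 0], [[17, 0, 18], 0]]'

```text
t: 46.55
eef_pos: [407.0, 241.7, 51.1]
tcp_rot: [-3.141, -0.0, 2.94]
ft_force: [1.0, 0.7, -0.8]
opening: 0.419
grip_force: 0.0
```

Call:
jog_arm --motion '[[[0, 0, 0], 0], [[0, 0, -40], 0], [[0, 0, -80], 0], [[0, 0, -120], 0], [[0, 0, -120], 0]]'

```text
t: 47.05
eef_pos: [409.0, 242.4, 176.0]
tcp_rot: [3.137, 0.007, 2.94]
ft_force: [0.7, 0.7, -1.4]
opening: 0.422
grip_force: 0.0
```

```bash
python3 st.py red 2.94 wrist scene
```

```text
wrist red [447.666 233.316   2.938] 0.178 lying 0.234
goto [np.float64(442.7692674781949), np.float64(234.32694540401363), 174, np.float64(1.367)] -> [-36.0, -0.2, -1.8] 1.572 alt -1.569 j6 -0.97
scene red [447.255 228.847   2.891] 0.08 lying 0.529
goto [np.float64(442.4111718664246), np.float64(230.0868907259848), 174, np.float64(1.32)] -> [-37.0, -4.1, -3.2] 1.619 alt -1.522 j6 -0.97
```

Call:
jog_arm --motion '[[[-18, 0, -4], 0.14], [[-36, 0, -4], 0.28], [[-36, 0, -4], 0.42], [[-36, 0, -4], 0.56], [[-36, 0, -4], 0.7]]'

```text
t: 47.75
eef_pos: [442.3, 234.2, 174.0]
tcp_rot: [-3.139, -0.001, 2.234]
ft_force: [-0.2, -0.5, 0.4]
opening: 0.421
grip_force: 0.0
```

Call:
jog_arm --motion '[[[0, 0, 0], 0.14], [[0, 0, 0], 0.28], [[0, 0, 0], 0.42], [[0, 0, 0], 0.56], [[0, 0, 0], 0.7]]'

```text
t: 48.25
eef_pos: [442.2, 234.3, 174.0]
tcp_rot: [-3.139, 0.001, 1.534]
ft_force: [0.1, 0.2, 0.2]
opening: 0.422
grip_force: 0.0
```

Call:
jog_arm --motion '[[[0, 0, 0], 0.14], [[0, 0, 0], 0.17], [[0, 0, 0], 0.17]]'

```text
t: 48.55
eef_pos: [442.4, 234.4, 174.6]
tcp_rot: [-3.14, 0.001, 1.372]
ft_force: [0.1, -0.4, 0.1]
opening: 0.418
grip_force: 0.0
```

```bash
python3 st.py red 2.94 wrist
```

```text
wrist red [447.381 233.023   2.937] 0.044 lying 0.566
goto [np.float64(442.4852808717965), np.float64(234.03884163024665), 174, np.float64(1.366)] -> [-0.4, 0.1, 1.1] 0.006 alt -3.135 j6 0.55
```

Call:
jog_arm --motion '[[[0, 0, 35], 0], [[0, 0, 65], 0], [[0, 0, 85], 0], [[0, 0, 87], 0], [[0, 0, 87], 0]]'

```text
t: 49.15
eef_pos: [442.7, 234.5, 88.6]
tcp_rot: [-3.141, 0.001, 1.371]
ft_force: [-0.4, -0.6, 0.8]
opening: 0.426
grip_force: 0.0
```

Call:
jog_arm --motion '[[[0, 0, 0], 0], [[0, 0, 0], 0], [[0, 0, 0], 0], [[0, 0, 0], 0], [[0, 0, 0], 0]]' --grip 1

```text
t: 49.65
eef_pos: [442.9, 234.6, 89.0]
tcp_rot: [3.141, -0.0, 1.37]
ft_force: [-0.1, 0.4, 4.9]
opening: 0.083
grip_force: 30.0
```

Call:
jog_arm --motion '[[[0, 0, 0], 0], [[0, 0, 0], 0], [[0, 0, -20], 0], [[0, 0, -55], 0], [[0, 0, -90], 0]]'

```text
t: 50.15
eef_pos: [442.2, 234.4, 179.2]
tcp_rot: [-3.14, 0.001, 1.37]
ft_force: [-0.2, 0.2, -0.6]
opening: 0.083
grip_force: 30.0
```

```bash
python3 g.py 684.3 160.3 178 1.51
```

```text
goto [684.3, 160.3, 178.0, 1.51] -> [-24.2, 252.0, 1.2] -0.14 alt 3.001 j6 0.56
```

Call:
jog_arm --motion '[[[-4, 40, 0], -0.04], [[-8, 80, 0], -0.08], [[-12, 120, 0], -0.12], [[-15, 160, 0], -0.14], [[-19, 200, 0], -0.14]]'

```text
t: 50.65
eef_pos: [636.1, 175.4, 178.2]
tcp_rot: [-3.141, 0.0, 1.511]
ft_force: [1.0, -0.0, -0.5]
opening: 0.084
grip_force: 30.0
```

Call:
jog_arm --motion '[[[2, 25, 0], 0], [[2, 52, 0], 0], [[2, 52, 0], 0], [[2, 52, 0], 0]]'

```text
t: 51.05
eef_pos: [686.4, 174.7, 177.6]
tcp_rot: [-3.14, 0.0, 1.51]
ft_force: [0.1, -0.1, -1.3]
opening: 0.086
grip_force: 30.0
```

```bash
python3 g.py 684.3 160.3 139.5 1.51;python3 wb.py red U 90 3.08
```

```text
goto [684.3, 160.3, 139.5, 1.51] -> [-14.5, -1.2, 38.1] -0.0 alt 3.141 j6 0.22
['red'] 0.0795027729420671
red (array([689.74 , 174.321,   3.086]), np.float64(0.422))
```

Call:
jog_arm --motion '[[[-7, -1, 0], 0], [[-14, -1, 10], 0], [[-14, -1, 20], 0], [[-14, -1, 27], 0], [[-14, -1, 32], 0]]'

```text
t: 51.65
eef_pos: [684.7, 160.8, 145.4]
tcp_rot: [-3.14, 0.0, 1.51]
ft_force: [1.0, -1.4, 0.0]
opening: 0.078
grip_force: 30.0
```

Call:
jog_arm --motion '[[[0, 0, 2], 0], [[0, 0, 4], 0], [[0, 0, 6], 0], [[0, 0, 7], 0], [[0, 0, 7], 0]]'

```text
t: 52.15
eef_pos: [685.0, 160.9, 139.6]
tcp_rot: [3.141, 0.0, 1.51]
ft_force: [-0.1, 0.5, -1.4]
opening: 0.082
grip_force: 30.0
```

Call:
jog_arm --motion '[[[0, 0, 0], 0], [[0, 0, 0], 0], [[0, 0, 0], 0], [[0, 0, 0], 0], [[0, 0, 0], 0]]' --grip 0.58

```text
t: 52.65
eef_pos: [685.0, 160.9, 139.7]
tcp_rot: [3.141, 0.0, 1.51]
ft_force: [-0.4, 0.4, 0.6]
opening: 0.405
grip_force: 0.0
```

Call:
jog_arm --motion '[[[0, 0, 0], 0], [[0, 0, -15], 0], [[0, 0, -45], 0], [[0, 0, -75], 0], [[0, 0, -90], 0]]'

```text
t: 53.15
eef_pos: [685.7, 161.0, 233.5]
tcp_rot: [3.137, -0.001, 1.51]
ft_force: [-0.2, -0.3, -0.9]
opening: 0.421
grip_force: 0.0
```

```bash
python3 wb.py red U 50 3.08; python3 g.py 480 425 230 1.5
```

```text
['red', 'blue'] 0.4224198740580319
red (array([688.776, 160.749,   3.085]), np.float64(0.041))
goto [480.0, 425.0, 230.0, 1.5] -> [251.0, -221.3, 2.5] 0.01 alt -3.132 j6 0.2
```

```bash
cat > tm.py <<'E'
import sys
from h import *
def handle(c,z=108):
    h=cv2.cvtColor(c["img"],cv2.COLOR_BGR2HSV);m=((h[...,0]>=4)&(h[...,0]<20)&(h[...,1]>170)&(h[...,2]>120)).astype(np.uint8)
    ctr=proj(c,[533,424,90]);Y,X=np.mgrid[:480,:640]
    # keep near timer
    R=np.linalg.norm(proj(c,[533,479,90])-ctr);m[np.hypot(X-ctr[0],Y-ctr[1])>R]=0
    v,u=np.nonzero(m);P=np.array([at(c,a,b,z)[:2] for a,b in zip(u,v)])
    q=P.mean(0);w,V=np.linalg.eigh(np.cov((P-q).T));return len(P),q,np.arctan2(V[1,1],V[0,1]),np.sqrt(w*12)
if __name__=="__main__":
    for n in sys.argv[1:]:
        c=cam(n,"tm_"+n);print(n,handle(c))
E
python3 tm.py top scene
python3 - <<'E'
import cv2,numpy as np
a=cv2.imread('pics/tm_scene.png');t=cv2.imread('pics/tm_top.png')
o=np.zeros((480,800,3),np.uint8);o[:,:500]=cv2.resize(a,(500,480));o[:300,500:]=cv2.resize(t[215:275,133:193],(300,300));cv2.imwrite('pics/v1.png',o)
E
```

```text
top (114, array([528.60227686, 423.03407481]), np.float64(2.2510350860847357), array([29.45127369, 54.05401879]))
scene (911, array([545.72627798, 438.10744397]), np.float64(2.680592814910109), array([38.4273901 , 57.37928649]))
```

View pics/v1.png

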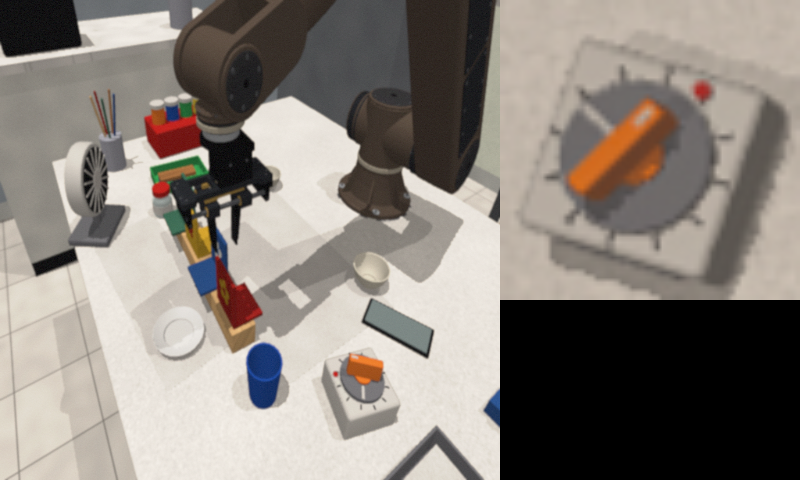

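Crop shows the handle from (585,185) to (655,115), pointer at (600,120), red dot at (702,90): about 1.55 rad left to the stop. All four bookends stand on the ledge. Hovering by the timer.

```bash
python3 g.py 563 390 230 2.3
```

```text
goto [563.0, 390.0, 230.0, 2.3] -> [221.3, -135.4, -1.0] -0.79 alt 2.351 j6 0.2
```

Call:
jog_arm --motion '[[[40, -25, 0], -0.1], [[80, -49, 0], -0.2], [[120, -74, 0], -0.34], [[160, -98, 0], -0.48], [[200, -123, 0], -0.62]]'

```text
t: 53.85
eef_pos: [573.0, 369.2, 227.7]
tcp_rot: [-3.139, -0.0, 2.135]
ft_force: [0.3, 1.0, -0.6]
opening: 0.42
grip_force: 0.0
```

Call:
jog_arm --motion '[[[0, 0, 0], -0.14], [[0, 0, 0], -0.17], [[0, 0, 0], -0.17], [[0, 0, 0], -0.17]]'

```text
t: 54.25
eef_pos: [574.2, 367.7, 228.3]
tcp_rot: [-3.14, -0.0, 2.298]
ft_force: [-0.9, 0.2, -0.7]
opening: 0.42
grip_force: 0.0
```

```bash
cat > tw.py <<'E'
from tm import *
c=cam("wrist","w9")
for z in (105,): print(handle(c,z))
d=cut_out("timer",c);print(d[0]["p"],fit([(c,d[0]["region"])],M["timer"]+[cyl(31,60,108)],0,[-.3]))
goto(533,424,230,2.3)
E
python3 tw.py
```

```text
(55, array([533.30222529, 427.65345041]), np.float64(2.505317440627792), array([16.57600117, 55.96666442]))
0.83 (array([ 5.30330e+02,  4.28065e+02, -3.26000e-01]), np.float64(0.045))
goto [533, 424, 230, 2.3] -> [69.7, 6.5, -1.1] -0.002 alt 3.14 j6 -0.25
```

View pics/w9.png

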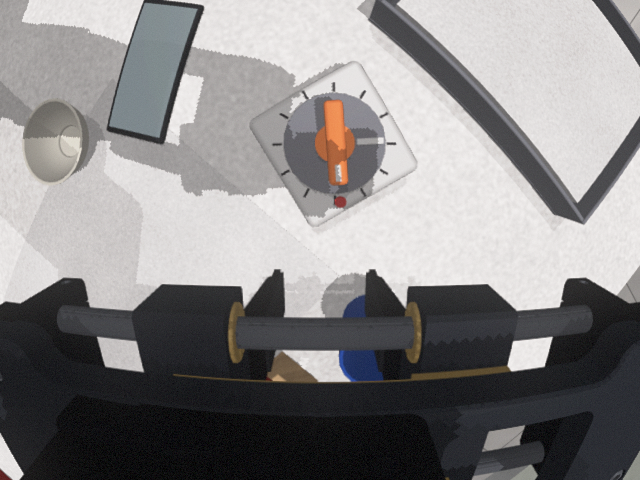

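The wrist view shows the handle's ends at (334,102) and (342,182), the white mark near (340,172), and the red dot at (340,202).

```bash
cat > tx.py <<'E'
from h import *
c=cam("wrist")
h=cv2.cvtColor(c["img"],cv2.COLOR_BGR2HSV);print(h[120,334],h[145,320],h[165,337])
a=at(c,334,101,108);b=at(c,341,184,108);print(a,b,(a+b)/2,np.hypot(*(a-b)[:2]),np.arctan2(*(a-b)[1::-1]))
print("dial",at(c,334.5,143,69),"dot",at(c,340,202,60))
E
python3 tx.py
```

```text
[ 12 164 238] [ 10 163 177] [  0   4 213]
[510.43963285 449.45345389 108.        ] [554.12450751 408.19844435 108.        ] [532.28207018 428.82594912 108.        ] 60.08613888321023 2.384793570985387
dial [531.33219347 428.18501412  69.        ] dot [568.54856329 394.14447484  60.        ]
```

```bash
python3 g.py 531.5 428.3 165 2.38
```

```text
goto [531.5, 428.3, 165.0, 2.38] -> [73.9, 8.2, 64.1] -0.082 alt 3.06 j6 -0.26
```

Call:
jog_arm --motion '[[[35, 4, 20], -0.04], [[74, 8, 40], -0.08], [[74, 8, 64], -0.08], [[74, 8, 64], -0.08], [[74, 8, 64], -0.08]]'

```text
t: 54.9
eef_pos: [531.5, 428.2, 165.9]
tcp_rot: [-3.141, 0.0, 2.379]
ft_force: [0.8, 0.3, 1.0]
opening: 0.418
grip_force: 0.0
```

```bash
cat > ty.py <<'E'
from h import *
c=cam("wrist")
h=cv2.cvtColor(c["img"],cv2.COLOR_BGR2HSV);m=(h[...,0]>=6)&(h[...,0]<18)&(h[...,1]>130)&(h[...,2]>100)
m[:,:200]=0;m[:,450:]=0;m[290:]=0;v,u=np.nonzero(m)
P=np.array([at(c,a,b,105)[:2] for a,b in zip(u,v)]);print(len(u),u.min(),u.max(),v.min(),v.max())
q=P.mean(0);w,V=np.linalg.eigh(np.cov((P-q).T));print(q,np.arctan2(V[1,1],V[0,1]),np.sqrt(12*w))
d=cut_out("timer",c);print(d[0]["p"],fit([(c,d[0]["region"])],M["timer"],0,[-.3]))
cv2.imwrite("pics/w10.png",c["img"][60:420,100:560])
goto(531.5,428.3,101,2.38)
E
python3 ty.py
```

```text
2589 300 347 208 289
[523.01361652 435.50480578] 2.3665331340870486 [21.19171251 42.70560958]
0.72 (array([ 5.29331e+02,  4.29640e+02, -3.06000e-01]), np.float64(0.118))
goto [531.5, 428.3, 101, 2.38] -> [0.5, -0.3, 66.0] -0.002 alt 3.14 j6 -0.23
```

View pics/w10.png

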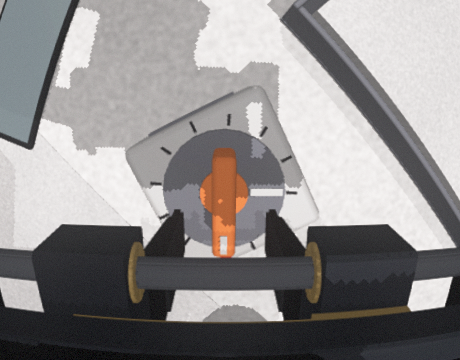

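Handle (224,200) is centred between the fingers. Going down and gripping.

Call:
jog_arm --motion '[[[0, 0, 25], 0], [[0, 0, 50], 0], [[0, 0, 63], 0], [[0, 0, 64], 0], [[0, 0, 64], 0]]'

```text
t: 55.5
eef_pos: [531.7, 428.6, 102.5]
tcp_rot: [3.141, 0.0, 2.379]
ft_force: [0.4, -1.5, 0.5]
opening: 0.417
grip_force: 0.0
```

Call:
jog_arm --motion '[[[0, 0, 0], 0], [[0, 0, 0], 0], [[0, 0, 0], 0], [[0, 0, 0], 0], [[0, 0, 0], 0]]' --grip 1

```text
t: 56.0
eef_pos: [530.8, 428.3, 102.1]
tcp_rot: [-3.141, 0.0, 2.38]
ft_force: [-2.8, -3.3, 5.1]
opening: 0.149
grip_force: 30.0
```

Call:
jog_arm --motion '[[[0, 0, 0], 0], [[0, 0, 0], 0]]'

```text
t: 56.2
eef_pos: [530.8, 428.3, 102.0]
tcp_rot: [-3.141, 0.0, 2.38]
ft_force: [-3.2, -3.7, 6.0]
opening: 0.144
grip_force: 30.0
```

```bash
cat > m.py <<'E'
from h import *
for i in range(3):
    s=state();print(np.round(s["moment"],3),np.round(s["ft_force"],1),round(s["tcp_rot"][2],4),round(s["joints"][5],3),round(s["opening"],3),round(s["tau"][5],3));cam("scene")
E
python3 m.py
```

```text
[-0.605  0.363 -0.073] [-3.2 -3.7  6. ] 2.3798 -0.227 0.144 -0.05
[-0.592  0.438 -0.017] [-3.9 -2.7  6.7] 2.3798 -0.227 0.146 -0.05
[-0.621  0.429 -0.088] [-2.  -2.1  5.9] 2.3798 -0.227 0.146 -0.05
```

Call:
jog_arm --motion '[[[0, 0, 0], 0.08], [[0, 0, 0], 0.16], [[0, 0, 0], 0.24], [[0, 0, 0], 0.32], [[0, 0, 0], 0.4]]'

```text
t: 56.85
eef_pos: [531.0, 428.4, 102.0]
tcp_rot: [-3.141, 0.0, 1.977]
ft_force: [-2.0, -2.9, 4.9]
opening: 0.147
grip_force: 30.0
```

Call:
jog_arm --motion '[[[0, 0, 0], 0.1], [[0, 0, 0], 0.2], [[0, 0, 0], 0.3], [[0, 0, 0], 0.4], [[0, 0, 0], 0.4]]'

```text
t: 57.35
eef_pos: [531.1, 428.4, 102.0]
tcp_rot: [3.141, 0.0, 1.578]
ft_force: [-2.4, -4.1, 5.7]
opening: 0.143
grip_force: 30.0
```

```bash
python3 m.py
```

```text
[-0.611  0.217 -0.05 ] [-2.4 -4.1  5.7] 1.5777 0.575 0.143 1.363
[-0.611  0.293 -0.072] [-1.1 -3.5  5.3] 1.5805 0.573 0.148 0.454
[-0.601  0.192 -0.063] [-2.3 -4.   5.4] 1.5813 0.572 0.141 0.075
```

Call:
jog_arm --motion '[[[0, 0, 0], 0.1], [[0, 0, 0], 0.2], [[0, 0, 0], 0.3], [[0, 0, 0], 0.4], [[0, 0, 0], 0.4]]'

```text
t: 58.0
eef_pos: [531.3, 428.3, 102.0]
tcp_rot: [3.141, 0.0, 1.178]
ft_force: [-1.0, -3.7, 4.9]
opening: 0.147
grip_force: 30.0
```

```bash
python3 m.py
```

```text
[-0.711  0.118 -0.095] [-1.  -3.7  4.9] 1.1781 0.975 0.147 1.209
[-0.708  0.118 -0.056] [-1.5 -3.1  5.3] 1.1806 0.972 0.141 0.4
[-0.661  0.125 -0.027] [-0.6 -3.5  5.1] 1.1813 0.972 0.145 0.061
```

Call:
jog_arm --motion '[[[0, 0, 0], 0.05], [[0, 0, 0], 0.1], [[0, 0, 0], 0.15], [[0, 0, 0], 0.2]]'

```text
t: 58.55
eef_pos: [531.3, 428.3, 102.0]
tcp_rot: [3.141, -0.0, 0.98]
ft_force: [-0.9, -3.8, 5.3]
opening: 0.146
grip_force: 30.0
```

```bash
python3 m.py
```

```text
[-0.708  0.072  0.077] [-0.9 -3.8  5.3] 0.9797 1.174 0.146 -0.76
[-0.696  0.038 -0.093] [-1.  -3.6  5. ] 0.9764 1.177 0.149 -0.424
[-0.764  0.078 -0.018] [-1.3 -3.2  5.9] 0.9799 1.173 0.147 0.567
```

Call:
jog_arm --motion '[[[0, 0, 0], 0.05], [[0, 0, 0], 0.1]]'

```text
t: 58.9
eef_pos: [531.4, 428.3, 102.0]
tcp_rot: [3.141, -0.0, 0.88]
ft_force: [-0.6, -4.6, 4.7]
opening: 0.147
grip_force: 30.0
```

```bash
python3 m.py
```

```text
[-0.699  0.032  0.084] [-0.6 -4.6  4.7] 0.8798 1.273 0.147 -0.82
[-0.748  0.028 -0.075] [ 0.1 -3.7  5. ] 0.8765 1.277 0.144 -0.437
[-0.707  0.036 -0.031] [-1.2 -3.8  5. ] 0.8799 1.273 0.146 0.564
```

Call:
jog_arm --motion '[[[0, 0, 0], 0.05], [[0, 0, 0], 0.1]]'

```text
t: 59.25
eef_pos: [531.4, 428.3, 102.0]
tcp_rot: [3.141, -0.0, 0.78]
ft_force: [-0.6, -3.6, 4.4]
opening: 0.146
grip_force: 30.0
```

```bash
python3 m.py
```

```text
[-0.796  0.041  0.319] [-0.6 -3.6  4.4] 0.7802 1.373 0.146 -0.577
[-0.795  0.054  0.171] [-0.7 -4.1  4.2] 0.7769 1.376 0.146 -0.212
[-0.815 -0.     0.015] [-0.5 -3.7  4.5] 0.7803 1.373 0.145 0.672
```

Moment jumped to about 0.3 N m, so the dial met its stop within the last 0.1 rad. Another 0.2 rad of slip, then stop.

Call:
jog_arm --motion '[[[0, 0, 0], 0.05], [[0, 0, 0], 0.1]]'

```text
t: 59.6
eef_pos: [531.4, 428.2, 102.1]
tcp_rot: [3.141, -0.0, 0.68]
ft_force: [0.2, -4.3, 5.6]
opening: 0.147
grip_force: 30.0
```

```bash
python3 m.py
```

```text
[-0.889  0.016  0.272] [ 0.2 -4.3  5.6] 0.6803 1.473 0.147 -0.592
[-0.798  0.008  0.17 ] [ 0.1 -4.6  5.3] 0.677 1.476 0.144 -0.216
[-0.869  0.05   0.049] [-0.8 -4.6  5. ] 0.6802 1.473 0.142 0.673
```

Call:
jog_arm --motion '[[[0, 0, 0], 0.05], [[0, 0, 0], 0.1]]'

```text
t: 59.95
eef_pos: [531.4, 428.2, 102.0]
tcp_rot: [3.141, -0.0, 0.58]
ft_force: [-0.0, -4.8, 5.9]
opening: 0.149
grip_force: 30.0
```

```bash
python3 m.py
```

```text
[-0.833  0.029  0.304] [-0.  -4.8  5.9] 0.5803 1.573 0.149 -0.592
[-0.847  0.05   0.136] [ 0.4 -5.2  5. ] 0.577 1.576 0.145 -0.215
[-0.893 -0.003 -0.02 ] [-0.2 -4.9  4.8] 0.5803 1.573 0.149 0.673
```

Call:
jog_arm --motion '[[[0, 0, 0], 0], [[0, 0, 0], 0], [[0, 0, 0], 0], [[0, 0, 0], 0], [[0, 0, 0], 0]]' --grip 0.58

```text
t: 60.6
eef_pos: [531.1, 428.6, 101.5]
tcp_rot: [3.142, 0.0, 0.58]
ft_force: [-0.7, -0.4, 0.3]
opening: 0.422
grip_force: 0.0
```

Call:
jog_arm --motion '[[[0, 0, -25], 0], [[0, 0, -60], 0], [[-30, 0, -100], 0], [[-60, 0, -130], 0], [[-70, 0, -130], 0]]'

```text
t: 61.1
eef_pos: [471.8, 390.0, 235.9]
tcp_rot: [3.142, -0.006, 0.58]
ft_force: [1.2, 0.8, -0.3]
opening: 0.417
grip_force: 0.0
```

```bash
python3 - <<'E'
from h import *
c=cam("wrist","w11");s=cam("scene","s9");t=cam("top","t9")
p=proj(c,[531.5,428.3,70]);print(p)
x,y=int(p[0]),int(p[1]);o=np.zeros((400,800,3),np.uint8)
k=c["img"][max(0,y-80):y+80,max(0,x-80):x+80];print(max(0,x-80),max(0,y-80),k.shape)
o[:,:400]=cv2.resize(k,(400,400),interpolation=cv2.INTER_CUBIC);o[:,400:]=cv2.resize(s["img"][130:390,130:390],(400,400));cv2.imwrite("pics/v2.png",o)
for n,ca in(("w",c),("s",s),("t",t)):
  A=bookends(ca)
  for k,f in(("red",3.08),("blue",-.06),("yellow",3.08),("green",-.06)):
    if k in A: print(n,k,fit([(ca,A[k])],U,50,[f]))
E
```

```text
[325.85551879 146.93907647]
245 66 (160, 160, 3)
w red (array([690.228, 159.199,   3.099]), np.float64(0.03))
w blue (array([ 6.43107e+02,  5.02010e+01, -7.70000e-02]), np.float64(0.069))
s red (array([688.791, 155.914,   3.015]), np.float64(0.047))
s blue (array([ 6.41381e+02,  5.12520e+01, -7.00000e-02]), np.float64(0.285))
s yellow (array([675.174, -58.855,   3.051]), np.float64(0.286))
s green (array([ 6.29104e+02, -1.59664e+02, -8.30000e-02]), np.float64(0.449))
t red (array([689.81 , 156.552,   3.039]), np.float64(0.088))
t blue (array([ 6.44985e+02,  5.24670e+01, -6.20000e-02]), np.float64(0.054))
t yellow (array([676.551, -55.777,   3.106]), np.float64(0.05))
t green (array([ 6.29758e+02, -1.59859e+02, -4.40000e-02]), np.float64(0.098))
```

View pics/v2.png

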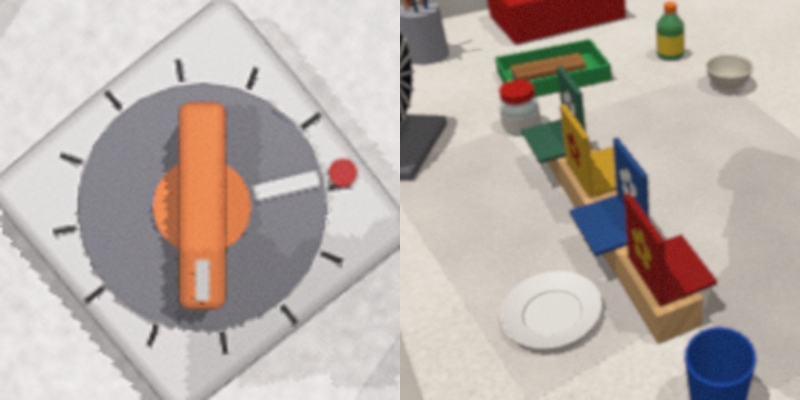

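The pointer (285,187) is at the red dot (342,173), and the handle is about 13° (0.23 rad) ahead of it. All four bookends stand apart on the ledge, and the eraser is in the tray.

```bash
python3 -c "
from cell import job_done
print(job_done())"
```

```text
the job is handed in; nothing more can be done
None
```

The job is handed in: the eraser is in the green tray, all four bookends stand apart and upright on the ledge, and the timer is wound to its stop with about 0.23 rad of clutch slip.

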